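# Load the cross-drilling jig and hold the tube down in its V-blocks

### The arm

A 6-joint arm with a two-finger parallel gripper is mounted at the origin on the work surface. World frame = base frame: x ahead of the robot, y to its left, z up, the work surface at z = 0. Lengths are in mm, angles in rad, forces in N, time in s.
With the tool pointing down it reaches from about 350 to 875 mm from the base axis. Payload 4.2 kg.
Tool frame: the origin (TCP) lies at the very end of the fingers, on their centre line; the grasp point (between the pads) lies 19 mm behind it (arm.grasp_offset is the distance from the TCP to the grasp point, in mm); z points along the fingers, y is the direction in which the jaws open and shut (so a half turn about z gives the same grasp; the last joint's range is limited). The gripper opens to 85 mm and grips with 20 to 120 N. Pads are 22 mm wide; open, the fingers measure 114 mm over their backs; the gripper's body (76 mm by 85 mm) begins 54 mm behind the grasp point. The pads swing forward as they close: fully open they stand 13 mm farther back than shut.
Start: joints at [-0.99, 0.385, 0.008, 0, -1.194, -0.259], TCP at [197.687, -592.89, 231.312] pointing down, gripper open.
Joint ranges: [-3.14, 3.14], [-1.21, 2.06], [-1.07, 1.41], [-3.16, 2.05], [-2.99, -0.16], [-3.1, 3.1]. Speed limits (rad/s): [2.79, 2.79, 3.14, 3.14, 3.14, 3.14].

### API

Orientations are given as a unit quaternion [x, y, z, w].
In Python, from bench import arm gives the robot as it stands.
- The arm moves only by the tool arm_command, never from a script. Its argument "commands" is one flat list of numbers, 4 for each row, row after row: the shift along the tool's x, y, z in m, then the turn about the tool's z in degrees. In form: [tx, ty, tz, roll, tx, ty, tz, roll, ...]. A call has exactly 5 rows; each row shifts and turns the pose as measured when the row begins, along the tool's axes as they then stand; what a row does not reach is not made up. A row lasts 1/10 s, in which the tool goes at most 50 mm and 8.59 degrees, less where a joint would pass 70% of its speed; a pose out of reach is approached as far as the arm can. A call with a gripper value outside its range is refused whole. "jaw" is the opening, from 0 (shut) to 1 (fully open), set as the call begins (left out, the last holds). The fingers move at their own pace and stop on an object; the grip force is fixed at half the most. Time passes only in rows, so rows that do not move let the fingers close, or fill a call up. It gives the time, the measured TCP pose, the force and the opening at its end, in the units of the state.
- arm.read_state(): the state, without advancing time (a new reading comes with each control period).
- arm.get_image(name): name is "scene" or "top" or "wrist"; returns the picture (400x640x3 uint8, red, green, blue); there is no depth.
- arm.camera_info(name): a dict with "camera_matrix" (3x3 intrinsics, pixels), "world_from_camera" (4x4, takes a point from camera to world coordinates). Camera axes: x right, y down, z forward; pixel columns grow to the right and rows downward; lengths in mm; the calibration is good to about 2 mm. A picture is of the moment at which its call begins: read the wrist's pose just before it. camera_info takes no time and is no camera call; for the wrist camera it gives the pose at the moment of the call.
- arm.job_done(): hands the job in, once; it reports no verdict.
Trained networks look in the newest picture that a camera, given by its name, has taken for a name from the list of things; names that differ only in an ending like _2 or _b are one class to them, and where a whole thing is asked for, a point or a joint stands for the part that bears it (a point fixed in the world has none). Each returns a list of dicts, best first, with "confidence" (0 to 1); they miss things now and then, are a little off and sometimes report something else, mostly with a low value. They report only what shows in the picture. A call takes as long as a camera call. They do not tell look-alikes from the thing itself.
- arm.regions_of(camera, target): "mask" (400x640 bool, what is visible of it).
- arm.place_of(camera, target): "centre" ([x, y, z] in mm, in the coordinates of the camera as it stood for that picture, good to about 4 mm: a listed point, or the origin of a listed thing).
The state is a dict: "clock": time; "joints": joint angles; "joint_vel": joint speeds; "joint_efforts": joint torques, N m; "position": TCP position; "ee_rot": TCP orientation; "contact_force": force on the tool from outside, world axes, zero at the start; "wrist_torque": the same for the moment, N m; "gripper_width": finger opening in mm.
Only numpy, scipy, OpenCV 4.12 (cv2) and the standard library are available. Lean on these libraries where they do the work, as an engineer would, in place of code of your own. Each camera call takes 0.05 s, during which the arm holds its last target.

### The job

Get the steel cross-drilling jig ready: put the round dark-wood backing disc flat on the bottom of the round pocket between the two V-blocks and let go of it, then take the aluminium tube off the wooden cradle and lay it along the V-blocks with its red band midway between them, over the disc. Finish while holding: your program ends with the fingers still on the tube, pressing it straight down with about 10 N so that it bears firmly on both sloping sides of the V, as for drilling. Leave the square offcut and the roll of tape where they are.

Things in the scene. Friction and masses are not known exactly. Their poses are not given: they have to be found in the camera images.
- jig_pocket (a point): Centre of the flat bottom of the round pocket in the jig's base plate, 11 mm above the table; the pocket is 56 mm wide, 9 mm deep, with a 3 mm chamfer at its mouth. The fixed dark steel base plate measures 200 x 120 x 20 mm. Own x runs along the V groove, z up, y across the groove. The jig may stand on the left or on the right.
- jig_seat (a point): The point 64 mm above the table, straight above jig_pocket (same axes), where the centre of the seated tube belongs: the 90-degree V carries a 40 mm tube with its axis at this height, level, along x. Along x the gap between the two V-blocks is 70 mm (35 mm either side of this point), open to both sides in y, above the plate. Each V-block is 45 mm long in x, 78 mm over all in y, 66 mm high above the table.
- v_left: The bright steel sloping sides at +y (own y) of the V groove, one on each V-block, rising at 45 degrees away from the groove's middle. Origin: on the table under the jig's centre; same axes as the jig. Rigid, ground and oiled (friction about 0.12): a hand that holds the tube a millimetre off the groove's middle pushes it sideways by several N and unloads one side.
- v_right: The same for the sloping sides at -y of the groove. Origin and axes as v_left.
- disc_center (a point): Centre (half-way up) of the loose round backing disc of dark wood, 50 mm wide, 24 mm thick, rims bevelled by 3 mm, about 45 g, lying flat on the table (centre 12 mm up), z its axis. It lies in a row with the square offcut and the tape, in any order. In the pocket its top is 35 mm above the table and it stands 15 mm proud of the base plate.
- tube_center (a point): Centre of the loose aluminium tube, 40 mm outside diameter, 200 mm long, about 0.2 kg, with dark open ends and a 16 mm red band round its middle; x along its axis (the roll about it is arbitrary). At the start its axis is level and 40 mm above the table in the cradle. Seated in the jig, its underside is 9 mm above the disc's top.
- cradle: Fixed plywood cradle that carries the tube at the start: base 200 x 80 x 8 mm with a V-shaped rest 22 mm long near each end (from 59 to 81 mm from the middle along x), the space between the rests being free. Origin: centre of its underside; x along the tube. It stands on the other side from the jig.
- offcut: Bystander: loose square of light wood, 50 x 50 x 24 mm. Origin: centre of its underside.
- tape: Bystander: roll of blue tape lying flat, 60 mm wide, 25 mm high. Origin: centre of its underside.
Things that resemble listed ones, but are neither listed nor needed, are in the scene too. Of the things shaped like the part that bears disc_center, the dark wooden one is meant.

How it is judged (in metres and radians):
On the way, in this order (a step that is already met when the one before it is completed fails the run):
1. the disc lies flat on the bottom of the pocket and is released (horizontal distance between disc_center and jig_pocket below 0.005 m and z of disc_center in the frame of jig_pocket between 0.009 and 0.0145 m and angle between the z axis of disc_center and the z axis of jig_pocket, either way round below 0.08 rad and contact force between the fingers and disc below 0.1 N), for 0.2 s.
2. the tube lies in the V-blocks, band midway, pressed onto both sides (all of step 1 and x of tube_center in the frame of jig_seat between -0.01 and 0.01 m and y of tube_center in the frame of jig_seat between -0.0025 and 0.0025 m and z of tube_center in the frame of jig_seat between -0.003 and 0.0025 m and angle between the x axis of tube_center and the x axis of jig_seat, either way round below 0.03 rad and contact force between tube and v_left above 3 N and contact force between tube and v_right above 3 N and contact force between the fingers and tube above 1 N), for 0.3 s.
At the end, for the whole second after the job is handed in: Disc flat in the pocket (5 mm off centre, 2.5 mm up, 0.08 rad at most), released. Tube at rest in the V (2.5 mm sideways, 3 mm in height, 10 mm lengthwise, 0.03 rad), touched by the fingers (over 1 N) and pressing over 3 N on each side of the V, which its weight alone does not (all of step 2 and linear speed of tube below 0.02 m/s); the arm keeps its last pose, push and grip.
It fails at once if the square offcut was moved by more than 30 mm (distance of offcut from where it was at the start of the episode above 0.03 m).
It fails at once if the roll of tape was moved by more than 30 mm (distance of tape from where it was at the start of the episode above 0.03 m).
It also fails if it takes over 67 s, if anything falls off the work surface, if the arm or the gripper's body presses on something with over 40 N, if the wrist force passes 120 N, or if a joint passes its speed limit or range.

## Working session

There is one attempt and no reset: what is moved stays moved. The work goes in short steps, Python scripts to look and compute and a tool call to move; the robot and the scene stay as the last step left them, time stands still between calls to the robot, and variables do not carry over. Pictures are saved under pics/ and viewed, and the job is handed in when it is done.

Besides the shell and the picture viewer there is one more tool, called after "Emit:" as name(argument=value, ...), one argument or row to a line, values as JSON. arm_command: Moves the arm, as the interface text tells. Its arguments: {"type":"object","properties":{"commands":{"type":"array"},"jaw":{"type":"number"}},"required":["commands"]}

```bash
ls; mkdir -p pics
python3 - <<'E'
from bench import arm
import cv2, numpy as np
print(arm.read_state())
for n in ("scene","top","wrist"):
    im=arm.get_image(n); cv2.imwrite(f"pics/{n}0.png",im[:,:,::-1])
    i=arm.camera_info(n); print(n,np.round(i["camera_matrix"],1).tolist(),np.round(i["world_from_camera"],3).tolist())
E
```

```text
pics
{'clock': 0.0, 'joints': array([-9.90407832e-01,  3.85539461e-01,  6.63322192e-03, -4.76591201e-04,
       -1.19400697e+00, -2.58590148e-01]), 'joint_vel': array([ 7.33411020e-04, -8.81750671e-05, -7.55309321e-04,  3.02659191e-04,
       -1.80326892e-03,  1.61735510e-04]), 'joint_efforts': array([-1.78187300e-03, -3.92290699e+01,  1.88396287e+01,  4.18608874e+00,
       -4.64877550e-03, -1.25229883e-05]), 'position': array([ 197.49338408, -592.36347307,  230.23812627]), 'ee_rot': array([-1.60118959e-01,  9.87097133e-01,  1.05687947e-03, -2.28813140e-04]), 'contact_force': array([-0.56792318,  0.68637249,  0.54172983]), 'wrist_torque': array([-0.00055909,  0.00749413,  0.00892646]), 'gripper_width': 85.45959239140005}
scene [[396.3, 0.0, 317.7], [0.0, 396.3, 204.9], [0.0, 0.0, 1.0]] [[0.873, 0.381, -0.304, 815.025], [0.487, -0.686, 0.54, -462.669], [-0.002, -0.62, -0.785, 728.145], [0.0, 0.0, 0.0, 1.0]]
top [[425.3, 0.0, 321.0], [0.0, 425.3, 200.2], [0.0, 0.0, 1.0]] [[-0.011, -0.999, 0.041, 516.494], [-1.0, 0.011, -0.002, -9.638], [0.001, -0.041, -0.999, 829.614], [0.0, 0.0, 0.0, 1.0]]
wrist [[323.9, 0.0, 323.5], [0.0, 323.9, 196.2], [0.0, 0.0, 1.0]] [[-0.315, 0.9, 0.302, 119.857], [0.949, 0.298, 0.102, -618.11], [0.001, 0.319, -0.948, 374.313], [0.0, 0.0, 0.0, 1.0]]
```

View pics/top0.png

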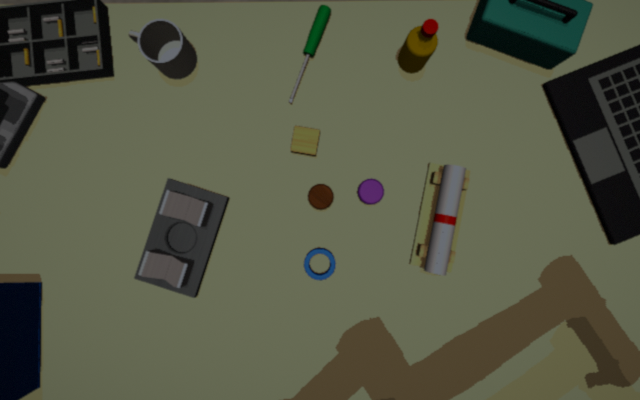

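View pics/scene0.png

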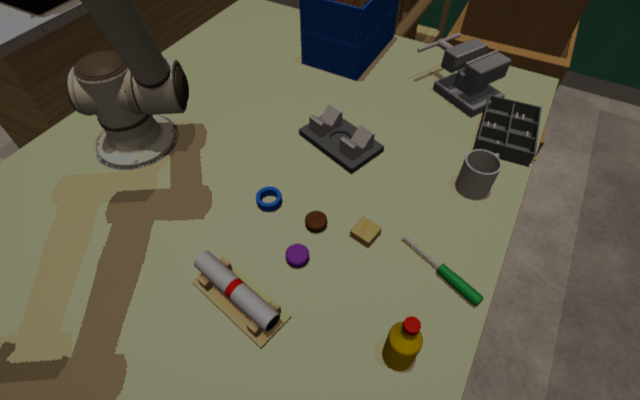

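View pics/wrist0.png

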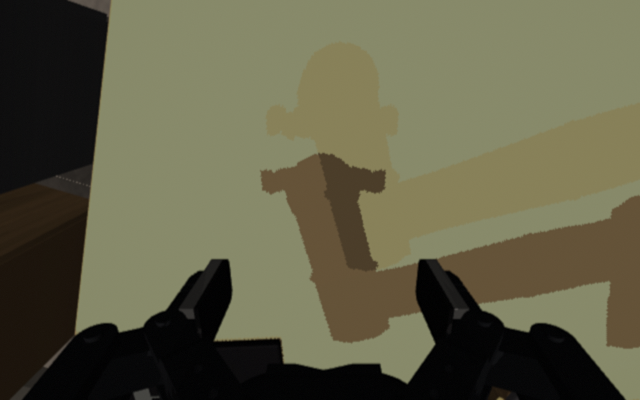

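The top view shows two round discs: dark brown at (320,197) and purple at (371,191). The brown one lies in the row with the offcut (305,140) and the tape (320,264), so it fits "dark wood". The jig is at (182,238) on the +y side, and the tube, with its red band at (446,219), lies in the cradle on the -y side.

```bash
cat > h.py <<'E'
from bench import arm
import cv2, numpy as np
def info(n):
    i=arm.camera_info(n); return np.array(i["camera_matrix"]),np.array(i["world_from_camera"])
def pix2w(n,uv,z,KT=None):
    K,T=KT or info(n); uv=np.atleast_2d(uv).astype(float)
    d=np.c_[uv,np.ones(len(uv))]@np.linalg.inv(K).T@T[:3,:3].T; o=T[:3,3]
    return o+d*((z-o[2])/d[:,2])[:,None]
def w2pix(n,p,KT=None):
    K,T=KT or info(n); p=np.atleast_2d(p); c=(p-T[:3,3])@T[:3,:3]; q=c@K.T; return q[:,:2]/q[:,2:]
E
python3 - <<'E'
from h import *
for n in ("top","scene"):
    im=arm.get_image(n)
    if n=="top":
        c=im[120:300,120:480]; cv2.imwrite("pics/crop1.png",cv2.resize(c[:,:,::-1],(800,400),interpolation=cv2.INTER_CUBIC))
        d=im[150:240,270:410]; cv2.imwrite("pics/crop2.png",cv2.resize(d[:,:,::-1],None,fx=5,fy=5,interpolation=cv2.INTER_CUBIC))
    K,T=info(n)
    for t in ("jig_pocket","jig_seat","disc_center","tube_center","cradle","v_left","v_right","offcut","tape"):
        for r in arm.place_of(n,t)[:3]:
            p=T[:3,:3]@np.array(r["centre"])+T[:3,3]
            print(n,t,round(r["confidence"],2),p.round(1),w2pix(n,p).round(0))
    for t,z in (("disc_center",24),("tube_center",40),("offcut",24),("tape",25),("v_left",66)):
        for r in arm.regions_of(n,t)[:2]:
            m=r["mask"].astype(np.uint8); ys,xs=np.nonzero(m)
            (c,s,a)=cv2.minAreaRect(np.c_[xs,ys].astype(np.float32))
            print(n,"R",t,round(r["confidence"],2),len(xs),np.round(c,1),np.round(s,1),round(a,1),pix2w(n,c,z).round(1), im[ys,xs].mean(0).round())
E
```

```text
top jig_pocket 0.67 [481.  256.4  14. ] [[181. 238.]]
top jig_seat 0.8 [481.2 256.1  67.7] [[172. 239.]]
top disc_center 0.88 [560.2  -6.7  15.7] [[319. 195.]]
top disc_center 0.84 [ 565.4 -107.8   14.4] [[371. 192.]]
top tube_center 0.82 [ 513.2 -235.4   39.8] [[442. 218.]]
top cradle 0.83 [ 515.9 -240.7    1. ] [[439. 217.]]
top v_right 0.97 [482.2 254.3   1.5] [[185. 237.]]
top offcut 0.58 [664.4  19.   -7. ] [[305. 143.]]
top tape 0.81 [ 4.299e+02 -3.800e+00 -4.000e-01] [[318. 262.]]
top R disc_center 0.84 546 [319.5 196.5] [25. 25.] 90.0 [[556.5  -8.4  24. ]] [59. 34. 15.]
top R disc_center 0.56 564 [369.5 191.5] [27. 25.] -0.0 [[ 565.  -103.3   24. ]] [81. 41. 94.]
top R tube_center 0.95 2402 [443.8 219. ] [ 23.3 109.6] 10.9 [[ 511.4 -238.6   40. ]] [91. 84. 85.]
top R offcut 0.88 728 [304.5 140.8] [27.3 27.3] 10.0 [[663.1  19.1  24. ]] [101.  97.  52.]
top R tape 0.7 420 [319. 263.] [30. 30.] 90.0 [[431.2  -6.1  25. ]] [ 31.  67. 108.]
top R v_left 0.84 1320 [164.2 235.8] [25.7 89.9] 19.0 [[487.  270.2  66. ]] [82. 78. 77.]
scene jig_pocket 0.66 [482.1 252.7  10.7] [[340. 140.
[... 668 characters left out ...]
.61 [430.7  -8.2  -0.5] [[270. 202.]]
scene R disc_center 0.88 488 [296.5 255. ] [24. 23.] 90.0 [[ 568.5 -113.6   24. ]] [79. 36. 89.]
scene R disc_center 0.82 407 [315.5 221. ] [22. 21.] 90.0 [[560.3 -19.3  24. ]] [59. 35. 18.]
scene R tube_center 0.88 2289 [236.6 289.6] [103.9  24.3] 42.3 [[ 514.2 -241.9   40. ]] [112. 101.  97.]
scene R offcut 0.86 618 [365.2 231.2] [27.6 24.9] 31.0 [[667.   9.  24.]] [114.  99.  60.]
scene R offcut 0.43 2195 [241.7 299.5] [97.  45.3] 44.1 [[ 527.9 -248.7   24. ]] [113. 101.  68.]
scene R tape 0.75 456 [268.5 199. ] [24. 25.] 90.0 [[436.2 -18.   25. ]] [22. 48. 85.]
scene R v_left 0.83 713 [348.3 127.3] [59.2 20.7] 34.5 [[504.7 248.3  66. ]] [99. 91. 86.]
```

```bash
echo
```

```text
(no output)
```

View pics/crop2.png

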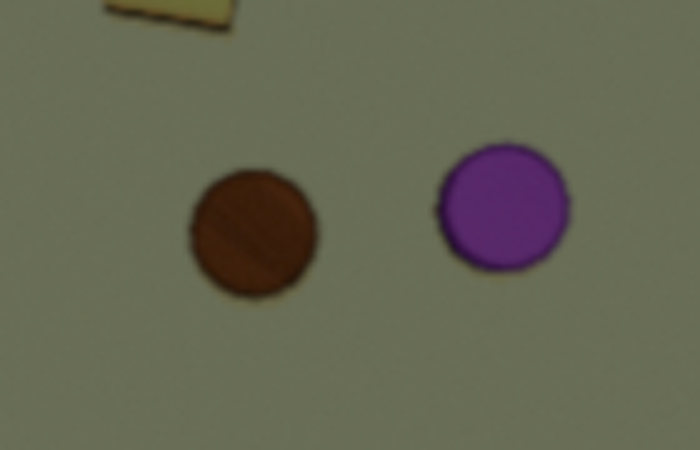

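View pics/crop1.png

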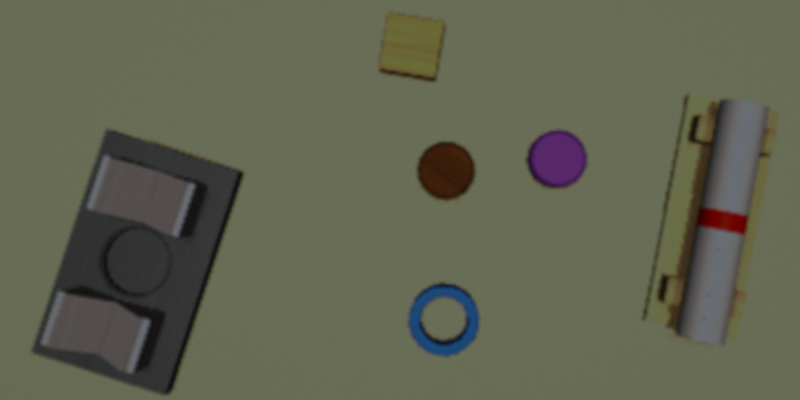

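The crop confirms it: the brown disc with visible grain at (320,197) is the wooden one, and the purple one is plain. Next I turn the wrist to the jig's yaw.

Emit:
arm_command(
  commands=[0, 0, 0, 7.7, 0, 0, 0, 7.7, 0, 0, 0, 7.7, 0, 0, 0, 7.7, 0, 0, 0, 7.7],
)

```text
clock: 2.15
position: [197.7, -592.9, 231.3]
ee_rot: [0.187, 0.982, 0.0, -0.0]
contact_force: [-0.2, -0.0, -0.1]
gripper_width: 85.1
```

```bash
cat >> h.py <<'E'
from scipy.spatial.transform import Rotation as R
def go(x=None,y=None,z=None,yaw=None):
    s=arm.read_state(); p=s["position"]; M=R.from_quat(s["ee_rot"]).as_matrix()
    cy=np.degrees(np.arctan2(M[1,0],M[0,0]))
    t=np.array([p[i] if v is None else v for i,v in enumerate((x,y,z))])
    print("t",round(s["clock"],2),"pos",p.round(1),"yaw",round(cy,2),"tilt",M[:,2].round(4),"F",s["contact_force"].round(2),"T",s["wrist_torque"].round(2),"w",round(s["gripper_width"],1),"j",np.round(s["joints"],2))
    d=M.T@(t-p); print("tool shift mm",d.round(1), "roll", None if yaw is None else round(-((yaw-cy+180)%360-180),2))
E
python3 -c "
from h import *
go(558,-8,230,159.7)"
```

```text
t 2.15 pos [ 197.7 -592.9  231.3] yaw 158.44 tilt [-0.  0. -1.] F [-0.18 -0.03 -0.12] T [-0.    0.04  0.06] w 85.1 j [-0.99  0.38  0.01  0.   -1.19 -0.96]
tool shift mm [-120.2  676.4    1.3] roll -1.26
```

Emit:
arm_command(
  commands=[-0.0085, 0.047, 0, 0, -0.0085, 0.047, 0, 0, -0.0085, 0.047, 0, 0, -0.0085, 0.047, 0, 0, -0.0085, 0.047, 0, 0],
)

```text
clock: 2.65
position: [325.5, -389.1, 229.6]
ee_rot: [0.194, 0.981, -0.001, -0.0]
contact_force: [1.4, 0.4, 0.2]
gripper_width: 85.6
```

Emit:
arm_command(
  commands=[-0.0085, 0.047, 0, 0, -0.0085, 0.047, 0, 0, -0.0085, 0.047, 0, 0, -0.0085, 0.047, 0, 0, -0.0085, 0.047, 0, 0],
)

```text
clock: 3.15
position: [458.0, -179.1, 231.4]
ee_rot: [0.194, 0.981, -0.001, 0.002]
contact_force: [0.4, -0.9, -0.3]
gripper_width: 85.6
```

```bash
python3 -c "
from h import *
go(558,-8,230,159.7)"
```

```text
t 3.15 pos [ 458.  -179.1  231.4] yaw 157.65 tilt [ 0.0043 -0.0029 -1.    ] F [ 0.44 -0.9  -0.26] T [-0.03 -0.09  0.  ] w 85.6 j [-0.04  0.15 -0.31  0.   -1.1  -1.92]
tool shift mm [-27.4 196.2   1.4] roll -2.05
```

Emit:
arm_command(
  commands=[-0.006, 0.044, 0, -1, -0.006, 0.044, 0, -1, -0.006, 0.044, 0, 0, -0.006, 0.044, 0, 0, -0.003, 0.02, 0, 0],
)

```text
clock: 3.65
position: [557.9, 5.4, 233.1]
ee_rot: [0.173, 0.985, -0.001, 0.005]
contact_force: [0.1, -0.9, -0.3]
gripper_width: 84.9
```

Emit:
arm_command(
  commands=[0, 0, 0, 0, 0, 0, 0, 0, 0, 0, 0, 0, 0, 0, 0, 0, 0, 0, 0, 0],
)

```text
clock: 4.15
position: [557.6, 5.6, 232.8]
ee_rot: [0.173, 0.985, -0.001, 0.004]
contact_force: [-0.1, -0.0, -0.3]
gripper_width: 85.9
```

```bash
cat >> h.py <<'E'
def look(t,n,z,fn):
    KT=info("wrist"); go(); im=arm.get_image("wrist"); cv2.imwrite(f"pics/{fn}.png",im[:,:,::-1])
    T=KT[1]
    for r in arm.place_of("wrist",t)[:2]:
        p=T[:3,:3]@np.array(r["centre"])+T[:3,3]; print("P",t,round(r["confidence"],2),p.round(1),w2pix("wrist",p,KT).round(0))
    for r in arm.regions_of("wrist",t)[:2]:
        m=r["mask"].astype(np.uint8); c=max(cv2.findContours(m,0,cv2.CHAIN_APPROX_NONE)[0],key=len)
        w=pix2w("wrist",c[:,0,:],z,KT)
        e=cv2.fitEllipse(w[:,:2].astype(np.float32)) if len(w)>5 else None
        print("R",round(r["confidence"],2),im[m>0].mean(0).round(),"ellipse at z",z,np.round(e[0],1),np.round(e[1],1))
    return im,KT
E
python3 -c "
from h import *
go(558,-8,230,159.7)
look('disc_center',0,22,'w1')"
```

```text
t 4.15 pos [557.6   5.6 232.8] yaw 160.12 tilt [ 0.0081 -0.003  -1.    ] F [-0.13 -0.03 -0.3 ] T [-0.02  0.01  0.01] w 85.9 j [ 0.3   0.27 -0.17  0.01 -1.13 -2.22]
tool shift mm [ -5.  -12.7   2.9] roll 0.42
t 4.15 pos [557.6   5.6 232.8] yaw 160.12 tilt [ 0.0081 -0.003  -1.    ] F [-0.13 -0.03 -0.3 ] T [-0.02  0.01  0.01] w 85.9 j [ 0.3   0.27 -0.17  0.01 -1.13 -2.22]
tool shift mm [0. 0. 0.] roll None
P disc_center 0.91 [ 561.3 -106.7    9.7] [[236. 195.]]
P disc_center 0.79 [557.2  -8.5  12.5] [[311. 165.]]
R 0.7 [43. 23. 12.] ellipse at z 22 [556.9  -9.7] [49.  52.1]
R 0.56 [ 84.  33. 103.] ellipse at z 22 [ 565.1 -104.1] [48.3 54.4]
```

View pics/w1.png

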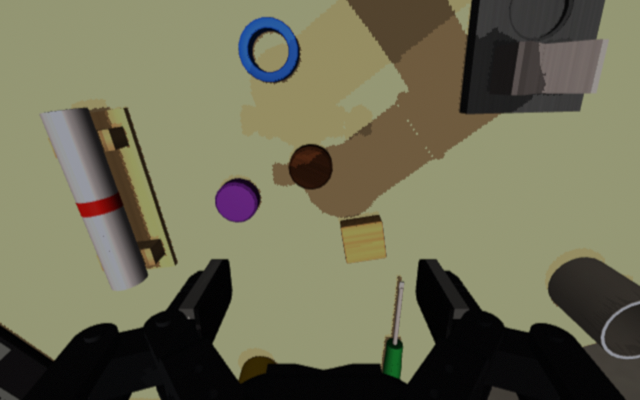

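Wrist view: the brown disc is at (311,165), measured at (557,-9.4). This agrees with the top and scene cameras. I move over it and descend.

```bash
python3 -c "
from h import *
go(557,-9.4,100,160.1)"
```

```text
t 4.3 pos [557.9   5.9 232.9] yaw 160.14 tilt [ 0.0084 -0.0029 -1.    ] F [-0.76 -0.24 -0.48] T [-0.    0.06  0.02] w 85.4 j [ 0.3   0.27 -0.16  0.01 -1.13 -2.22]
tool shift mm [ -3.2 -14.7 132.9] roll 0.04
```

Emit:
arm_command(
  commands=[-0.001, -0.005, 0.03, 0, -0.001, -0.005, 0.03, 0, -0.001, -0.005, 0.03, 0, 0, 0, 0.025, 0, 0, 0, 0.01, 0],
)

```text
clock: 4.8
position: [559.5, -11.0, 108.1]
ee_rot: [0.173, 0.985, 0.001, 0.009]
contact_force: [-0.1, 0.0, -0.6]
gripper_width: 85.2
```

```bash
python3 -c "
from h import *
go(557,-9.4,8,160.1)
look('disc_center',0,22,'w2')"
```

```text
t 4.8 pos [559.5 -11.  108.1] yaw 160.05 tilt [ 0.0186 -0.001  -0.9998] F [-0.1   0.05 -0.64] T [ 0.01  0.07 -0.02] w 85.2 j [ 0.27  0.39 -0.34  0.01 -0.83 -2.2 ]
tool shift mm [  4.7   0.1 100. ] roll -0.05
t 4.8 pos [559.5 -11.  108.1] yaw 160.05 tilt [ 0.0186 -0.001  -0.9998] F [-0.1   0.05 -0.64] T [ 0.01  0.07 -0.02] w 85.2 j [ 0.27  0.39 -0.34  0.01 -0.83 -2.2 ]
tool shift mm [0. 0. 0.] roll None
P disc_center 0.95 [559.4  -8.7  13.7] [[325. 195.]]
P disc_center 0.92 [ 567.5 -108.2   13.5] [[214. 244.]]
R 0.96 [32. 17.  9.] ellipse at z 22 [556.3  -9.7] [49.1 53.9]
R 0.66 [76. 27. 95.] ellipse at z 22 [ 562.6 -101.6] [47.7 56.2]
```

View pics/w2.png

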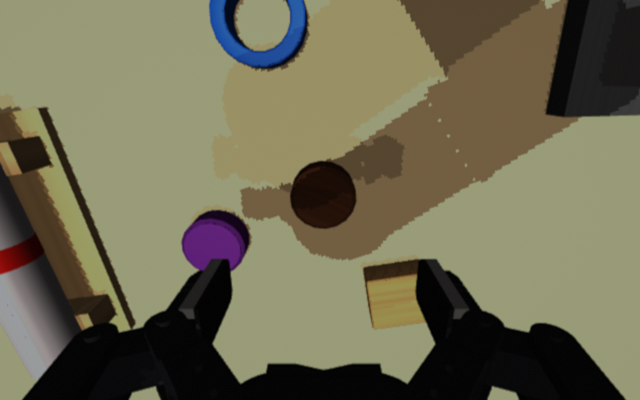

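The disc at (325,195) is centred between the fingers, at (557,-9.5). I descend the rest of the way.

Emit:
arm_command(
  commands=[0.001, 0, 0.022, 0, 0.001, 0, 0.022, 0, 0.001, 0, 0.022, 0, 0.001, 0, 0.02, 0, 0, 0, 0.008, 0],
)

```text
clock: 5.45
position: [570.3, -6.7, 25.4]
ee_rot: [0.171, 0.985, 0.006, 0.023]
contact_force: [1.1, -0.8, 0.6]
gripper_width: 85.0
```

```bash
python3 -c "
from h import *
go(557,-9.4,8,160.1)
im=arm.get_image('wrist');cv2.imwrite('pics/w3.png',im[:,:,::-1])"
```

```text
t 5.45 pos [570.3  -6.7  25.4] yaw 160.29 tilt [ 0.0475  0.0036 -0.9989] F [ 1.12 -0.85  0.62] T [-0.04  0.1  -0.02] w 85.0 j [ 0.28  0.5  -0.41  0.02 -0.61 -2.21]
tool shift mm [12.4 -7.3 16.8] roll 0.19
```

View pics/w3.png

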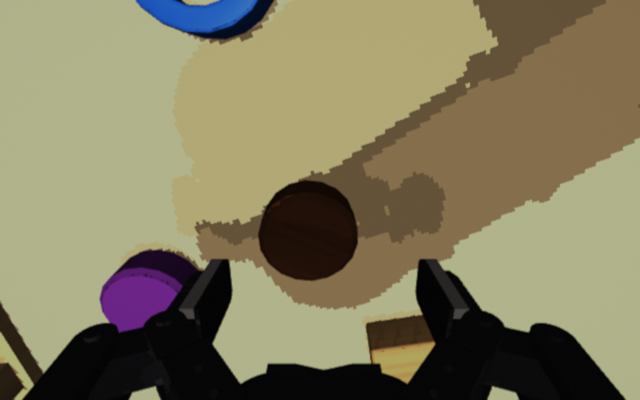

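The tool tilt grew to 0.047 rad during the descent. I go back up to see whether it reverses.

Emit:
arm_command(
  commands=[0, 0, -0.02, 0, 0, 0, -0.02, 0, 0, 0, -0.02, 0, 0, 0, 0, 0, 0, 0, 0, 0],
)

```text
clock: 6.0
position: [572.1, -5.9, 94.1]
ee_rot: [0.17, 0.985, 0.007, 0.028]
contact_force: [0.8, -0.2, 0.3]
gripper_width: 85.6
```

```bash
python3 -c "
from h import *
go(557,-9.4,100,160.1)"
```

```text
t 6.0 pos [572.1  -5.9  94.1] yaw 160.4 tilt [ 0.0584  0.005  -0.9983] F [ 0.8  -0.22  0.25] T [-0.02  0.11 -0.03] w 85.6 j [ 0.28  0.41 -0.35  0.02 -0.75 -2.2 ]
tool shift mm [12.7 -8.2 -6.8] roll 0.3
```

Emit:
arm_command(
  commands=[0.0025, -0.0016, 0, 0, 0.0025, -0.0016, 0, 0, 0.0025, -0.0016, 0, 0, 0.0025, -0.0016, 0, 0, 0.0025, -0.0016, 0, 0],
)

```text
clock: 6.5
position: [555.8, -9.7, 92.0]
ee_rot: [0.17, 0.985, 0.007, 0.027]
contact_force: [-1.0, -0.1, 0.3]
gripper_width: 85.5
```

```bash
python3 -c "
from h import *
go(557,-9.4,100,160.1); print(arm.read_state()['joints'].tolist())"
```

```text
t 6.5 pos [555.8  -9.7  92. ] yaw 160.39 tilt [ 0.056   0.0045 -0.9984] F [-1.02 -0.13  0.34] T [0.01 0.15 0.02] w 85.5 j [ 0.28  0.39 -0.39  0.02 -0.74 -2.2 ]
tool shift mm [-1.4  0.9 -7.9] roll 0.29
[0.2803422162370214, 0.3868150909317513, -0.39254940957390566, 0.016673425270175585, -0.7363906399982358, -2.2048791634933917]
```

Emit:
arm_command(
  commands=[0, 0, -0.03, 0, 0, 0, -0.03, 0, 0, 0, -0.03, 0, 0, 0, -0.03, 0, 0, 0, -0.03, 0],
)

```text
clock: 7.0
position: [542.2, -11.5, 239.2]
ee_rot: [0.171, 0.985, 0.004, 0.019]
contact_force: [0.2, 0.1, -1.2]
gripper_width: 85.4
```

```bash
python3 -c "
from h import *
go(557,-9.4,100,160.1); print(arm.read_state()['joints'].tolist())"
```

```text
t 7.0 pos [542.2 -11.5 239.2] yaw 160.34 tilt [ 3.790e-02  8.000e-04 -9.993e-01] F [ 0.21  0.07 -1.22] T [0.01 0.01 0.08] w 85.4 j [ 0.28  0.22 -0.21  0.01 -1.1  -2.2 ]
tool shift mm [ -8.3   5.1 139.7] roll 0.24
[0.2834965907321425, 0.21912626711965183, -0.2136237552639333, 0.01104194103331789, -1.1014315820356297, -2.201989934344202]
```

Emit:
arm_command(
  commands=[0, 0, 0, 0, 0, 0, 0, 0, 0, 0, 0, 0, 0, 0, 0, 0, 0, 0, 0, 0],
)

```text
clock: 7.5
position: [542.4, -11.6, 240.9]
ee_rot: [0.17, 0.985, 0.004, 0.02]
contact_force: [0.1, 0.6, -0.9]
gripper_width: 85.3
```

```bash
python3 -c "
from h import *
go(); print(arm.read_state()['joints'].tolist())"
```

```text
t 7.5 pos [542.4 -11.6 240.9] yaw 160.35 tilt [ 0.0417  0.0015 -0.9991] F [ 0.07  0.56 -0.9 ] T [ 0.02  0.11 -0.04] w 85.3 j [ 0.28  0.22 -0.21  0.01 -1.1  -2.2 ]
tool shift mm [0. 0. 0.] roll None
[0.2835145862725592, 0.2162808263091166, -0.21331650298490235, 0.01143600044112925, -1.1007284787005172, -2.2020285053552264]
```

Emit:
arm_command(
  commands=[0, 0, 0.008, 0, 0, 0, 0.008, 0, 0, 0, 0.008, 0, 0, 0, 0.008, 0, 0, 0, 0.008, 0],
)

```text
clock: 8.0
position: [543.5, -11.6, 195.8]
ee_rot: [0.171, 0.985, 0.004, 0.019]
contact_force: [0.2, 0.3, 0.6]
gripper_width: 85.4
```

```bash
python3 -c "
from h import *
go(); print(arm.read_state()['joints'].tolist())"
```

```text
t 8.0 pos [543.5 -11.6 195.8] yaw 160.34 tilt [ 3.820e-02  8.000e-04 -9.993e-01] F [0.23 0.29 0.61] T [ 0.06  0.13 -0.01] w 85.4 j [ 0.28  0.26 -0.28  0.01 -1.   -2.2 ]
tool shift mm [0. 0. 0.] roll None
[0.28265010188145845, 0.2576577407649892, -0.277826691645822, 0.011727216478972034, -0.9984142517664262, -2.2025715685609843]
```

Emit:
arm_command(
  commands=[0, 0, 0, 0, 0, 0, 0, 0, 0, 0, 0, 0, 0, 0, 0, 0, 0, 0, 0, 0],
)

```text
clock: 8.5
position: [543.3, -11.7, 194.6]
ee_rot: [0.171, 0.985, 0.003, 0.018]
contact_force: [-0.0, 0.5, 0.2]
gripper_width: 85.2
```

```bash
python3 -c "
from h import *
go(); print(arm.read_state()['joints'].tolist())"
```

```text
t 8.5 pos [543.3 -11.7 194.6] yaw 160.34 tilt [ 3.660e-02  3.000e-04 -9.993e-01] F [-0.04  0.46  0.2 ] T [ 0.    0.12 -0.02] w 85.2 j [ 0.28  0.26 -0.28  0.01 -1.   -2.2 ]
tool shift mm [0. 0. 0.] roll None
[0.28260619690486266, 0.25920334268430456, -0.2788228508995049, 0.011833848267568831, -0.9976045131968247, -2.2025368429582195]
```

Emit:
arm_command(
  commands=[-0.0025, 0, 0.01, 0, -0.0025, 0, 0.01, 0, -0.0025, 0, 0.01, 0, -0.0025, 0, 0.01, 0, -0.0025, 0, 0.01, 0],
)

```text
clock: 9.0
position: [558.6, -16.0, 142.5]
ee_rot: [0.17, 0.985, 0.004, 0.019]
contact_force: [0.5, 0.1, -0.2]
gripper_width: 85.6
```

```bash
python3 -c "
from h import *
go(557,-9.4,100,160.1); print(arm.read_state()['joints'].tolist())"
```

```text
t 9.0 pos [558.6 -16.  142.5] yaw 160.35 tilt [ 0.0396  0.0011 -0.9992] F [ 0.5   0.08 -0.16] T [ 0.07  0.12 -0.02] w 85.6 j [ 0.27  0.34 -0.31  0.01 -0.88 -2.19]
tool shift mm [ 5.3  5.1 42.4] roll 0.25
[0.26651767558103073, 0.33622738469598745, -0.31444880053688906, 0.012150165302333555, -0.8816386413321713, -2.187581429516176]
```

Emit:
arm_command(
  commands=[0, 0, 0.01, 0, 0, 0, 0.01, 0, 0, 0, 0.01, 0, 0, 0, 0.01, 0, 0, 0, 0.01, 0],
)

```text
clock: 9.5
position: [560.4, -16.3, 86.8]
ee_rot: [0.171, 0.985, 0.003, 0.018]
contact_force: [-0.3, 0.3, -0.4]
gripper_width: 85.6
```

```bash
python3 -c "
from h import *
go(557,-9.4,100,160.1); print(arm.read_state()['joints'].tolist())"
```

```text
t 9.5 pos [560.4 -16.3  86.8] yaw 160.33 tilt [ 3.740e-02  5.000e-04 -9.993e-01] F [-0.33  0.3  -0.35] T [0.   0.09 0.01] w 85.6 j [ 0.27  0.41 -0.37  0.01 -0.76 -2.19]
tool shift mm [  5.1   5.5 -13.3] roll 0.23
[0.2651306856951807, 0.4080696018576814, -0.3711088413540765, 0.013540042097736989, -0.7554481661368179, -2.188692027559887]
```

Emit:
arm_command(
  commands=[0.001, 0.001, 0.009, 0, 0.001, 0.001, 0.009, 0, 0.001, 0.001, 0.009, 0, 0.001, 0.001, 0.009, 0, 0, 0, 0.005, 0],
)

```text
clock: 10.0
position: [559.1, -10.6, 41.4]
ee_rot: [0.171, 0.985, 0.003, 0.018]
contact_force: [-0.4, -0.9, 0.4]
gripper_width: 85.6
```

```bash
python3 -c "
from h import *
go(557,-9.4,8,160.1)
look('disc_center',0,22,'w4')"
```

```text
t 10.0 pos [559.1 -10.6  41.4] yaw 160.34 tilt [ 3.650e-02  3.000e-04 -9.993e-01] F [-0.36 -0.87  0.42] T [ 0.    0.07 -0.03] w 85.6 j [ 0.28  0.47 -0.42  0.02 -0.65 -2.2 ]
tool shift mm [ 3.5  0.  33.3] roll 0.24
t 10.0 pos [559.1 -10.6  41.4] yaw 160.34 tilt [ 3.650e-02  3.000e-04 -9.993e-01] F [-0.36 -0.87  0.42] T [ 0.    0.07 -0.03] w 85.6 j [ 0.28  0.47 -0.42  0.02 -0.65 -2.2 ]
tool shift mm [0. 0. 0.] roll None
P disc_center 0.73 [559.4  -9.8  12.7] [[324. 234.]]
P disc_center 0.61 [ 567.6 -108.9    9.6] [[181. 290.]]
R 0.96 [30. 16.  8.] ellipse at z 22 [555.9  -9.3] [49.4 55.6]
R 0.66 [74. 27. 92.] ellipse at z 22 [ 552.8 -105.4] [23.9 64.1]
```

Emit:
arm_command(
  commands=[0.001, 0, 0.008, 0, 0.001, 0, 0.008, 0, 0.0005, 0, 0.008, 0, 0, 0, 0.005, 0, 0, 0, 0.002, 0],
)

```text
clock: 10.65
position: [559.2, -9.7, 9.8]
ee_rot: [0.171, 0.985, 0.004, 0.02]
contact_force: [-0.2, 1.3, 0.0]
gripper_width: 85.3
```

```bash
python3 -c "
from h import *
go(558,-9.4,8,160.1)
im=arm.get_image('wrist');cv2.imwrite('pics/w5.png',im[:,:,::-1])"
```

```text
t 10.65 pos [559.2  -9.7   9.8] yaw 160.34 tilt [ 0.0401  0.001  -0.9992] F [-0.2   1.26  0.05] T [0.01 0.04 0.05] w 85.3 j [ 0.28  0.52 -0.44  0.02 -0.57 -2.21]
tool shift mm [ 1.3 -0.1  1.7] roll 0.24
```

View pics/w5.png

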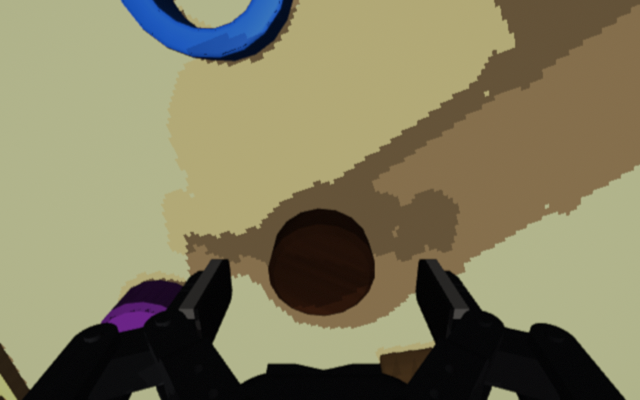

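The disc at (322,262) sits centred between the pads. I close the jaws.

Emit:
arm_command(
  commands=[0.001, 0, 0.0015, 0, 0, 0, 0, 0, 0, 0, 0, 0, 0, 0, 0, 0, 0, 0, 0, 0],
  jaw=0,
)

```text
clock: 11.2
position: [558.9, -9.2, 9.3]
ee_rot: [0.17, 0.985, 0.004, 0.02]
contact_force: [-0.6, 0.1, -0.3]
gripper_width: 47.3
```

Emit:
arm_command(
  commands=[0, 0, 0, 0, 0, 0, 0, 0, 0, 0, 0, 0, 0, 0, 0, 0, 0, 0, 0, 0],
)

```text
clock: 11.7
position: [558.7, -9.3, 9.1]
ee_rot: [0.17, 0.985, 0.004, 0.02]
contact_force: [-0.1, -0.1, -0.7]
gripper_width: 47.2
```

```bash
python3 -c "
from h import *
go(558,-9.4,8,160.1)
im=arm.get_image('wrist');cv2.imwrite('pics/w6.png',im[:,:,::-1])"
```

```text
t 11.7 pos [558.7  -9.3   9.1] yaw 160.35 tilt [ 0.041   0.001  -0.9992] F [-0.11 -0.12 -0.74] T [-0.03  0.09  0.02] w 47.2 j [ 0.28  0.52 -0.45  0.02 -0.57 -2.21]
tool shift mm [ 0.6 -0.4  1. ] roll 0.25
```

View pics/w6.png

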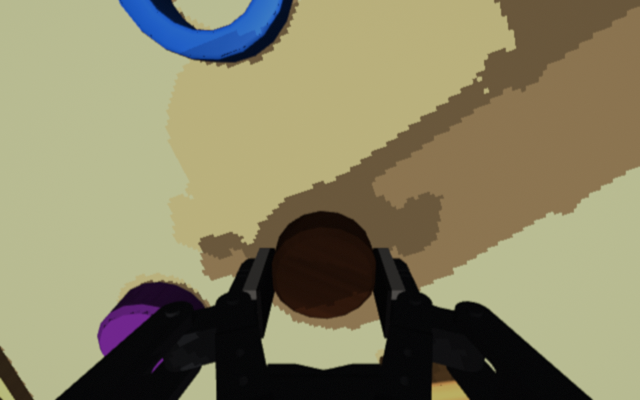

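```bash
python3 -c "
from h import *
s=arm.read_state();p=s['position'];M=R.from_quat(s['ee_rot']).as_matrix()
KT=info('wrist')
for x in (-11,11):
  for h in (0,5,10,15,40):
    print(x,h,w2pix('wrist',p+M@np.array([x,24,-h]),KT).round(0),w2pix('wrist',p+M@np.array([x,-24,-h]),KT).round(0))
im=cv2.imread('pics/w6.png')[190:350,220:430];cv2.imwrite('pics/w6c.png',cv2.convertScaleAbs(cv2.resize(im,(787,600),interpolation=cv2.INTER_CUBIC),alpha=2,beta=20))
"
```

```text
-11 0 [[369. 279.]] [[276. 279.]]
-11 5 [[371. 285.]] [[274. 285.]]
-11 10 [[372. 291.]] [[273. 291.]]
-11 15 [[374. 297.]] [[271. 297.]]
-11 40 [[383. 336.]] [[262. 336.]]
11 0 [[371. 240.]] [[274. 240.]]
11 5 [[373. 245.]] [[272. 245.]]
11 10 [[374. 250.]] [[270. 250.]]
11 15 [[376. 255.]] [[269. 255.]]
11 40 [[386. 288.]] [[258. 288.]]
```

View pics/w6c.png

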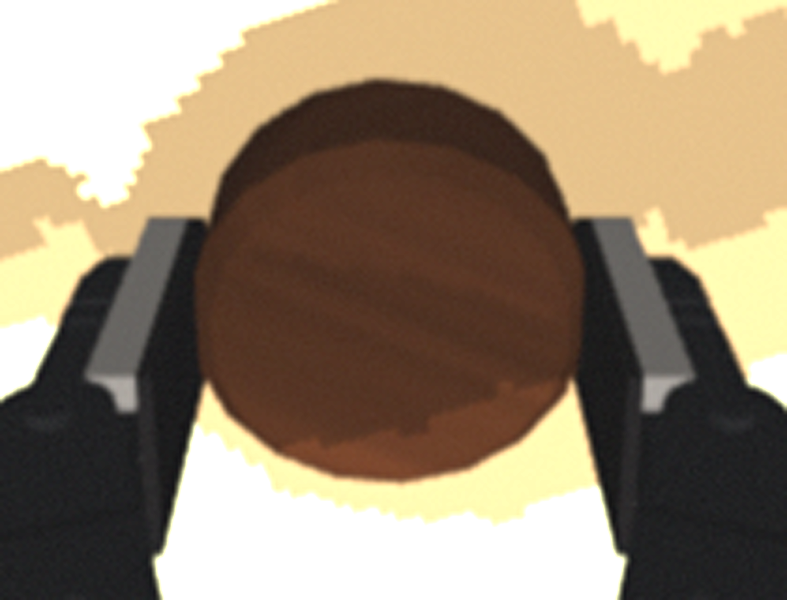

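The pad tips stand about 8 mm behind the TCP at this opening, so they hold only the top of the disc. I reopen and grip about 4 mm lower.

Emit:
arm_command(
  commands=[0, 0, 0, 0, 0, 0, 0, 0, 0, 0, 0, 0, 0, 0, 0, 0, 0, 0, 0, 0],
  jaw=0.8,
)

```text
clock: 12.25
position: [559.1, -9.2, 9.4]
ee_rot: [0.17, 0.985, 0.004, 0.021]
contact_force: [0.7, -0.3, -0.3]
gripper_width: 68.5
```

Emit:
arm_command(
  commands=[0, 0, 0.003, 0, 0, 0, 0.001, 0, 0, 0, 0, 0, 0, 0, 0, 0, 0, 0, 0, 0],
)

```text
clock: 12.75
position: [559.2, -9.2, 4.9]
ee_rot: [0.17, 0.985, 0.004, 0.02]
contact_force: [-0.1, -0.1, 0.2]
gripper_width: 68.0
```

```bash
python3 -c "
from h import *
go(558,-9.4,4.5,160.1)"
```

```text
t 12.75 pos [559.2  -9.2   4.9] yaw 160.37 tilt [ 0.0417  0.0011 -0.9991] F [-0.07 -0.13  0.2 ] T [0.03 0.07 0.03] w 68.0 j [ 0.28  0.53 -0.45  0.02 -0.56 -2.21]
tool shift mm [ 1.1 -0.6  0.4] roll 0.27
```

Emit:
arm_command(
  commands=[0, 0, 0, 0, 0, 0, 0, 0, 0, 0, 0, 0, 0, 0, 0, 0, 0, 0, 0, 0],
  jaw=0,
)

```text
clock: 13.25
position: [559.3, -9.2, 5.6]
ee_rot: [0.17, 0.985, 0.004, 0.021]
contact_force: [-0.2, 0.7, -0.4]
gripper_width: 47.0
```

```bash
python3 -c "
from h import *
go(558,-9.4,4.5,160.1)
im=arm.get_image('wrist')[190:350,220:430,::-1];cv2.imwrite('pics/w7c.png',cv2.convertScaleAbs(cv2.resize(im,(787,600),interpolation=cv2.INTER_CUBIC),alpha=2,beta=20))"
```

```text
t 13.25 pos [559.3  -9.2   5.6] yaw 160.38 tilt [ 0.0421  0.001  -0.9991] F [-0.25  0.74 -0.37] T [-0.04  0.12  0.05] w 47.0 j [ 0.28  0.52 -0.45  0.02 -0.56 -2.21]
tool shift mm [ 1.2 -0.6  1. ] roll 0.28
```

View pics/w7c.png

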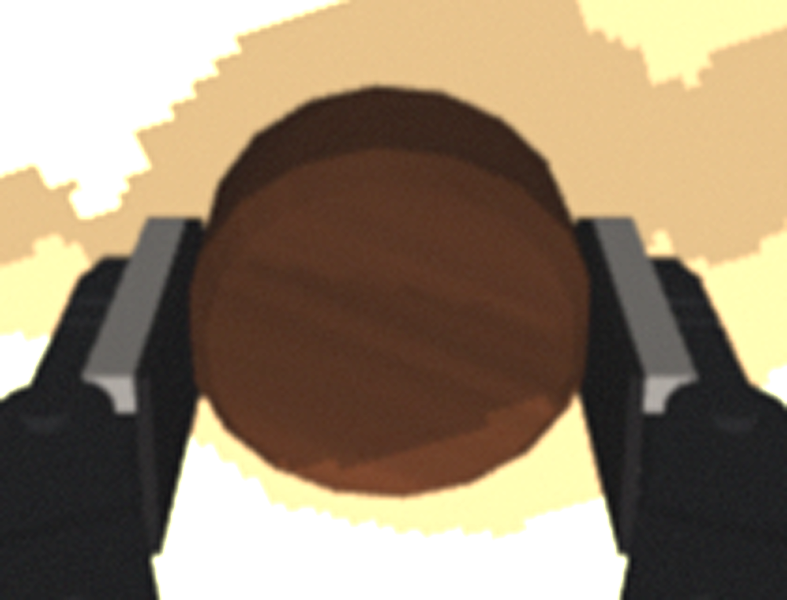

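Same reading with a deeper hold, so 47 mm is just the gauge's offset. The disc sits about 2 mm towards tool +x from the tool's middle. I lift gently.

Emit:
arm_command(
  commands=[0, 0, -0.008, 0, 0, 0, -0.012, 0, 0, 0, -0.012, 0, 0, 0, -0.012, 0, 0, 0, -0.012, 0],
)

```text
clock: 13.8
position: [555.9, -9.5, 64.9]
ee_rot: [0.17, 0.985, 0.004, 0.019]
contact_force: [-0.0, -0.6, 0.3]
gripper_width: 47.3
```

Emit:
arm_command(
  commands=[0, 0, -0.012, 0, 0, 0, -0.012, 0, 0, 0, -0.012, 0, 0, 0, -0.012, 0, 0, 0, -0.01, 0],
)

```text
clock: 14.3
position: [554.0, -9.3, 132.1]
ee_rot: [0.17, 0.985, 0.005, 0.023]
contact_force: [0.2, 0.7, -0.5]
gripper_width: 47.7
```

```bash
python3 -c "
from h import *
go(547,230,150,159.7)"
```

```text
t 14.3 pos [554.   -9.3 132.1] yaw 160.37 tilt [ 0.0469  0.0025 -0.9989] F [ 0.19  0.73 -0.53] T [0.   0.03 0.  ] w 47.7 j [ 0.28  0.34 -0.34  0.01 -0.84 -2.2 ]
tool shift mm [ 86.2 223.4 -17.6] roll 0.67
```

Emit:
arm_command(
  commands=[0.006, 0.015, -0.002, 0, 0.0085, 0.022, -0.002, 0, 0.0085, 0.022, -0.002, 0, 0.0085, 0.022, -0.002, 0, 0.0085, 0.022, -0.002, 0],
)

```text
clock: 14.8
position: [551.0, 102.1, 149.6]
ee_rot: [0.173, 0.985, 0.007, 0.026]
contact_force: [-0.1, 0.4, 0.8]
gripper_width: 47.5
```

Emit:
arm_command(
  commands=[0.0085, 0.022, 0, 0, 0.0085, 0.022, 0, 0, 0.0085, 0.022, 0, 0, 0.0085, 0.022, 0, 0, 0.004, 0.01, 0, 0],
)

```text
clock: 15.3
position: [548.0, 212.8, 155.1]
ee_rot: [0.172, 0.985, 0.009, 0.028]
contact_force: [0.6, -1.0, -0.7]
gripper_width: 47.5
```

Emit:
arm_command(
  commands=[0, 0, 0, 0, 0, 0, 0, 0, 0, 0, 0, 0, 0, 0, 0, 0, 0, 0, 0, 0],
)

```text
clock: 15.8
position: [547.4, 210.8, 155.9]
ee_rot: [0.173, 0.984, 0.009, 0.028]
contact_force: [0.0, -0.3, -1.0]
gripper_width: 47.3
```

```bash
python3 -c "
from h import *
go(547,230,150,159.7)
look('jig_pocket',0,20,'w8')
KT=info('wrist');T=KT[1]
for t in ('jig_seat','v_left','v_right'):
  for r in arm.place_of('wrist',t)[:2]:
        p=T[:3,:3]@np.array(r['centre'])+T[:3,3]; print('P',t,round(r['confidence'],2),p.round(1),w2pix('wrist',p,KT).round(0))
"
```

```text
t 15.8 pos [547.4 210.8 155.9] yaw 160.03 tilt [ 0.0577  0.0075 -0.9983] F [ 0.04 -0.31 -0.95] T [-0.01  0.18 -0.02] w 47.3 j [ 0.66  0.36 -0.25  0.04 -0.91 -2.6 ]
tool shift mm [ 7.3 17.8  6.1] roll 0.33
t 15.8 pos [547.4 210.8 155.9] yaw 160.03 tilt [ 0.0577  0.0075 -0.9983] F [ 0.04 -0.31 -0.95] T [-0.01  0.18 -0.02] w 47.3 j [ 0.66  0.36 -0.25  0.04 -0.91 -2.6 ]
tool shift mm [0. 0. 0.] roll None
P jig_pocket 0.75 [481.3 260.1  11.4] [[347.  82.]]
P jig_pocket 0.2 [547.9 210.9 163.3] [[323. 269.]]
P jig_seat 0.64 [478.3 257.1  66.7] [[349.  82.]]
P v_left 0.68 [666.3  19.5   1.8] [[196. 321.]]
P v_left 0.17 [426.6  -6.5  -1.9] [[ 42. 128.]]
```

View pics/w8.png

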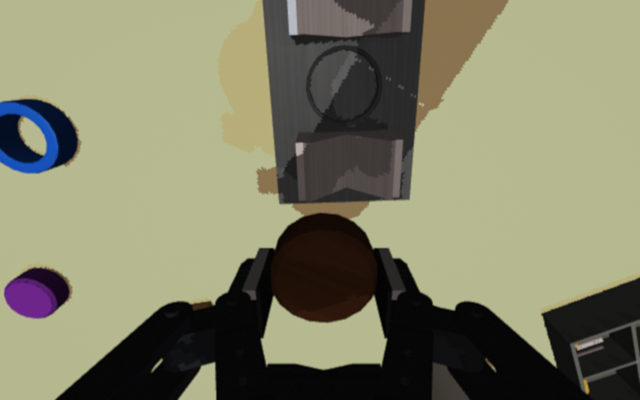

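```bash
python3 -c "
from h import *
im=cv2.imread('pics/w8.png')[0:215,245:445];cv2.imwrite('pics/w8c.png',cv2.convertScaleAbs(cv2.resize(im,(558,600),interpolation=cv2.INTER_CUBIC),alpha=2,beta=10))
"
```

```text
(no output)
```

View pics/w8c.png

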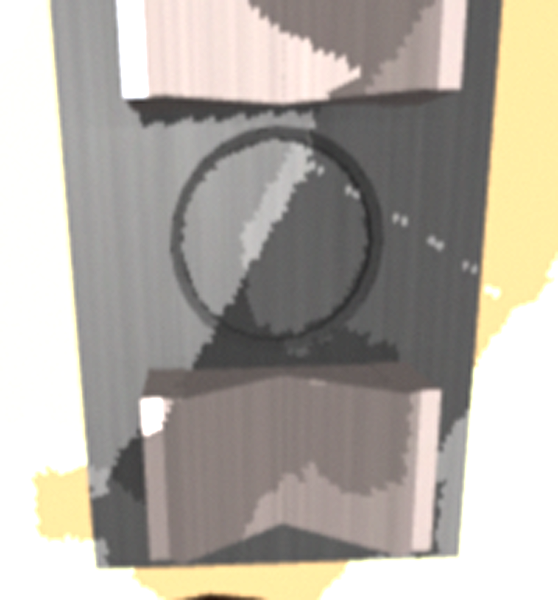

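```bash
python3 -c "
from h import *
KT=info('wrist')
f=lambda a:np.array(a)/2.79+[245,0]
r=pix2w('wrist',f([[171,234],[382,234],[277,126],[277,342],[276.5,234]]),20,KT); print(r.round(1), np.linalg.norm(r[0]-r[1]),np.linalg.norm(r[2]-r[3]), (r[:4].mean(0)).round(1))
e=pix2w('wrist',f([[54,0],[98,567],[500,0],[458,555]]),20,KT);print(e.round(1))
for a,b in ((1,0),(3,2),(1,3)):
  d=e[b]-e[a];print(np.degrees(np.arctan2(d[1],d[0])),np.linalg.norm(d))
# groove bottom lines? block near-face V: apex & corners
v=pix2w('wrist',f([[283,98],[283,378],[283,525]]),38,KT);print(v.round(1))
"
```

```text
[[471.  228.8  20. ]
 [491.9 286.2  20. ]
 [454.6 266.5  20. ]
 [510.6 247.8  20. ]
 [481.4 257.4  20. ]] 61.00685409761841 59.06060703934524 [482.  257.3  20. ]
[[406.2 220.8  20. ]
 [559.6 169.1  20. ]
 [445.9 332.2  20. ]
 [597.3 282.   20. ]]
161.38681650303357 161.9312138225932
161.67686548356338 159.50666554763512
71.54446912162088 119.06741048996878
[[449.5 268.3  38. ]
 [517.7 245.6  38. ]
 [560.1 231.5  38. ]]
```

The pocket rim is centred at (344,84). This gives a pocket at (482,257) and a jig axis at 161.5°, and the plate edges agree. I move over it.

```bash
python3 -c "
from h import *
go(484.8,256.6,110,161.5)"
```

```text
t 16.1 pos [547.5 211.5 155.9] yaw 160.08 tilt [ 0.0578  0.0076 -0.9983] F [ 0.01 -0.58 -0.47] T [ 0.02  0.18 -0.01] w 47.4 j [ 0.66  0.36 -0.25  0.04 -0.91 -2.6 ]
tool shift mm [76.6 19.9 42.5] roll -1.42
```

Emit:
arm_command(
  commands=[0.01, 0.003, 0, -0.7, 0.014, 0.004, 0, -0.7, 0.014, 0.004, 0.005, 0, 0.014, 0.004, 0.008, 0, 0.014, 0.003, 0.008, 0],
)

```text
clock: 16.6
position: [488.5, 253.1, 131.6]
ee_rot: [0.16, 0.987, 0.01, 0.029]
contact_force: [-0.9, 0.0, -0.7]
gripper_width: 47.2
```

```bash
python3 -c "
from h import *
go(484.8,256.6,95,161.5)"
```

```text
t 16.6 pos [488.5 253.1 131.6] yaw 161.55 tilt [ 0.0598  0.0096 -0.9982] F [-0.86  0.04 -0.7 ] T [ 0.03  0.14 -0.03] w 47.2 j [ 0.79  0.33 -0.38  0.05 -0.82 -2.72]
tool shift mm [ 6.5  1.1 36.3] roll 0.05
```

Emit:
arm_command(
  commands=[0.001, 0, 0.008, 0, 0.001, 0, 0.008, 0, 0.001, 0, 0.008, 0, 0, 0, 0.006, 0, 0, 0, 0.002, 0],
)

```text
clock: 17.1
position: [483.9, 255.9, 95.9]
ee_rot: [0.157, 0.987, 0.009, 0.028]
contact_force: [-0.3, -0.2, -0.9]
gripper_width: 47.3
```

```bash
python3 -c "
from h import *
go(484.8,256.6,60,161.5)
im=arm.get_image('wrist');cv2.imwrite('pics/w9.png',cv2.convertScaleAbs(im[:,:,::-1],alpha=1.6,beta=10))"
```

```text
t 17.1 pos [483.9 255.9  95.9] yaw 161.83 tilt [ 0.0576  0.0083 -0.9983] F [-0.32 -0.18 -0.85] T [-0.05  0.15  0.01] w 47.3 j [ 0.8   0.37 -0.42  0.05 -0.73 -2.73]
tool shift mm [ 1.2 -0.  35.9] roll 0.33
```

View pics/w9.png

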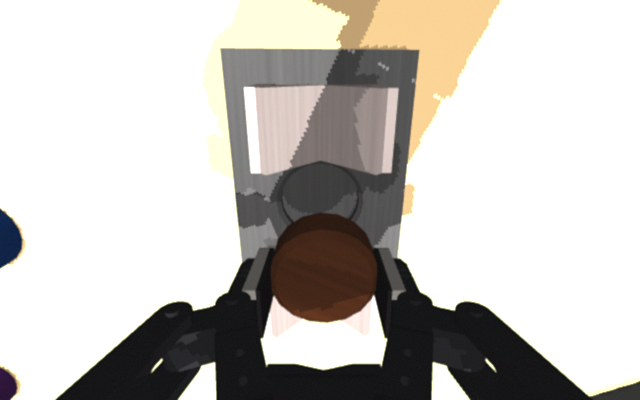

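The pocket lies in line below the disc, centred between the V-blocks. I go down.

Emit:
arm_command(
  commands=[0.0005, 0, 0.008, 0, 0.0005, 0, 0.008, 0, 0.0005, 0, 0.008, 0, 0.0005, 0, 0.008, 0, 0, 0, 0.006, 0],
)

```text
clock: 17.65
position: [485.7, 256.9, 55.6]
ee_rot: [0.158, 0.987, 0.01, 0.029]
contact_force: [-0.4, -0.3, -1.2]
gripper_width: 47.3
```

```bash
python3 -c "
from h import *
go(484.8,256.6,16.6,161.5)
im=arm.get_image('wrist');cv2.imwrite('pics/w10.png',cv2.convertScaleAbs(im[:,:,::-1],alpha=1.6,beta=10))"
```

```text
t 17.65 pos [485.7 256.9  55.6] yaw 161.73 tilt [ 0.0595  0.0098 -0.9982] F [-0.41 -0.32 -1.22] T [0.04 0.17 0.  ] w 47.3 j [ 0.8   0.43 -0.46  0.06 -0.63 -2.74]
tool shift mm [ 2.8 -1.7 38.9] roll 0.23
```

View pics/w10.png

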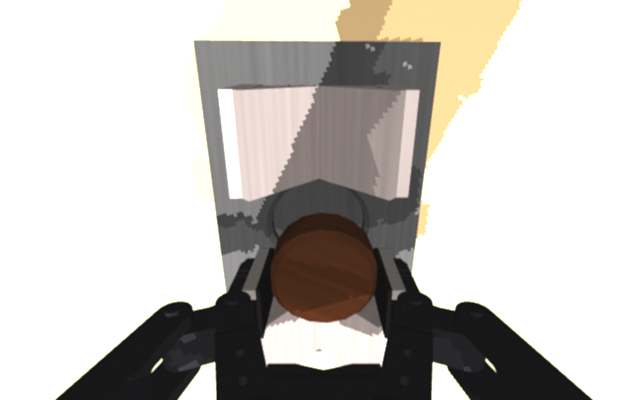

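```bash
python3 -c "
from h import *
im=cv2.imread('pics/w10.png')[30:230,180:450];cv2.imwrite('pics/w10c.png',cv2.resize(im,(800,593),interpolation=cv2.INTER_CUBIC))
KT=info('wrist');s=arm.read_state();p=s['position'];M=R.from_quat(s['ee_rot']).as_matrix()
for uv,z in (((320,180),36),((319,215),20),((272,215),20),((366,215),20),((195,42),20),((440,42),20)):
  w=pix2w('wrist',uv,z,KT)[0]; print(uv,w.round(1),(M.T@(w-p)).round(1))
"
```

```text
(320, 180) [450.8 266.9  36. ] [36.9 -1.3 16.7]
(319, 215) [476.5 258.   20. ] [10.5 -2.2 34.1]
(272, 215) [467.5 231.8  20. ] [ 10.8 -29.8  33.3]
(366, 215) [485.6 284.4  20. ] [10.2 25.7 34.8]
(195, 42) [370.2 230.7  20. ] [102.8 -61.3  27.7]
(440, 42) [407.3 343.8  20. ] [103.1  57.7  30.8]
```

View pics/w10c.png

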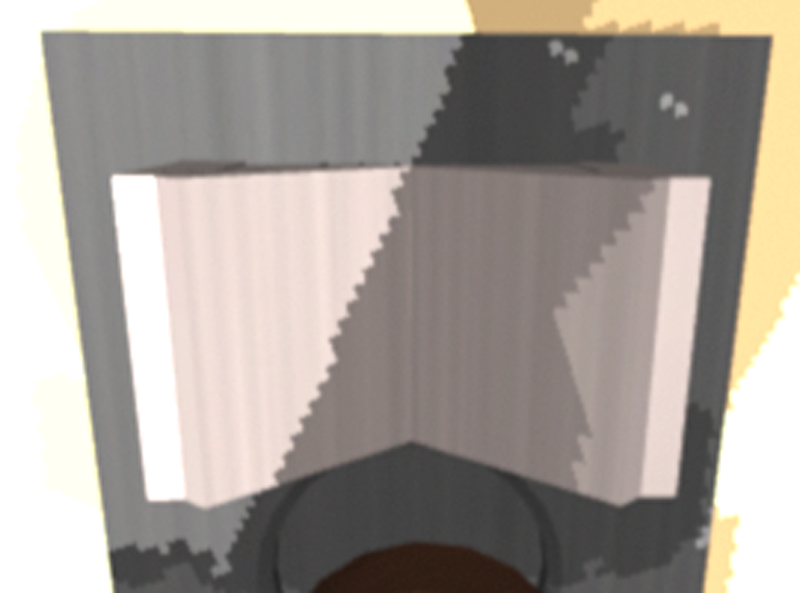

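Measurements agree: shift tool y by -1.7 and x by +2.8. I descend with that.

Emit:
arm_command(
  commands=[0.001, -0.0007, 0.005, 0, 0.001, -0.0006, 0.006, 0, 0.0005, -0.0004, 0.006, 0, 0, 0, 0.005, 0, 0, 0, 0.002, 0],
)

```text
clock: 18.2
position: [483.7, 256.0, 28.5]
ee_rot: [0.158, 0.987, 0.009, 0.028]
contact_force: [0.4, -0.1, -0.4]
gripper_width: 47.7
```

```bash
python3 -c "
from h import *
go(484.8,256.6,16.6,161.5)"
```

```text
t 18.2 pos [483.7 256.   28.5] yaw 161.73 tilt [ 0.0585  0.0088 -0.9983] F [ 0.43 -0.1  -0.43] T [0.01 0.13 0.01] w 47.7 j [ 0.8   0.47 -0.49  0.07 -0.57 -2.75]
tool shift mm [-0.2  0.6 11.9] roll 0.23
```

Emit:
arm_command(
  commands=[0, 0.0003, 0.003, 0, 0, 0, 0.003, 0, 0, 0, 0.002, 0, 0, 0, 0.001, 0, 0, 0, 0, 0],
)

```text
clock: 18.7
position: [484.7, 256.7, 18.8]
ee_rot: [0.158, 0.987, 0.009, 0.028]
contact_force: [-0.7, 0.2, 0.2]
gripper_width: 47.3
```

```bash
python3 -c "
from h import *
go(484.8,256.6,16.6,161.5)"
```

```text
t 18.7 pos [484.7 256.7  18.8] yaw 161.74 tilt [ 0.059   0.0091 -0.9982] F [-0.66  0.23  0.25] T [-0.03  0.18  0.  ] w 47.3 j [ 0.8   0.49 -0.5   0.07 -0.54 -2.75]
tool shift mm [ 0.  -0.1  2.2] roll 0.24
```

The disc entered the pocket without contact force. I lower the last bit.

Emit:
arm_command(
  commands=[0, 0, 0.001, 0, 0, 0, 0.001, 0, 0, 0, 0.001, 0, 0, 0, 0, 0, 0, 0, 0, 0],
)

```text
clock: 19.2
position: [485.0, 257.0, 19.0]
ee_rot: [0.158, 0.987, 0.009, 0.029]
contact_force: [0.8, -0.3, -0.5]
gripper_width: 47.6
```

```bash
python3 -c "
from h import *
go(484.8,256.6,16.6,161.5)"
```

```text
t 19.2 pos [485. 257.  19.] yaw 161.78 tilt [ 0.0602  0.0093 -0.9981] F [ 0.76 -0.34 -0.5 ] T [0.01 0.14 0.02] w 47.6 j [ 0.8   0.48 -0.5   0.07 -0.54 -2.75]
tool shift mm [ 0.2 -0.5  2.4] roll 0.28
```

Emit:
arm_command(
  commands=[0, 0, 0.0025, 0, 0, 0, 0.002, 0, 0, 0, 0.001, 0, 0, 0, 0, 0, 0, 0, 0, 0],
)

```text
clock: 19.7
position: [485.2, 257.1, 18.7]
ee_rot: [0.157, 0.987, 0.009, 0.03]
contact_force: [0.2, 0.5, 0.1]
gripper_width: 47.4
```

```bash
python3 -c "
from h import *
go(484.8,256.6,16.6,161.5)
im=arm.get_image('wrist');cv2.imwrite('pics/w11.png',cv2.convertScaleAbs(im[:,:,::-1],alpha=1.6,beta=10))"
```

```text
t 19.7 pos [485.2 257.1  18.7] yaw 161.84 tilt [ 0.0611  0.0076 -0.9981] F [0.23 0.46 0.12] T [-0.06  0.14 -0.02] w 47.4 j [ 0.8   0.49 -0.5   0.08 -0.54 -2.75]
tool shift mm [ 0.4 -0.7  2.1] roll 0.34
```

View pics/w11.png

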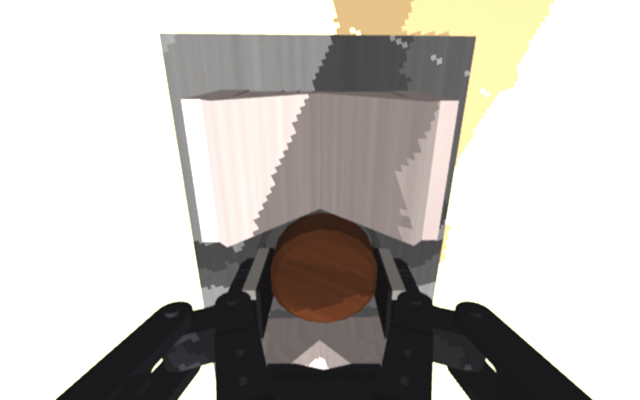

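The hand no longer goes lower, so the disc is touching bottom. I release it.

Emit:
arm_command(
  commands=[0, 0, 0, 0, 0, 0, 0, 0, 0, 0, 0, 0, 0, 0, 0, 0, 0, 0, 0, 0],
  jaw=0.85,
)

```text
clock: 20.25
position: [485.6, 257.1, 17.4]
ee_rot: [0.157, 0.987, 0.008, 0.029]
contact_force: [-0.5, 1.0, 0.3]
gripper_width: 72.3
```

```bash
python3 -c "
from h import *
go(484.8,256.6,16.6,161.5)"
```

```text
t 20.25 pos [485.6 257.1  17.4] yaw 161.84 tilt [ 0.0608  0.0072 -0.9981] F [-0.5   1.03  0.28] T [-0.02  0.18  0.  ] w 72.3 j [ 0.8   0.49 -0.5   0.08 -0.54 -2.75]
tool shift mm [ 0.7 -0.8  0.7] roll 0.34
```

Emit:
arm_command(
  commands=[0, 0, -0.01, 0, 0, 0, -0.012, 0, 0, 0, -0.012, 0, 0, 0, -0.012, 0, 0, 0, -0.012, 0],
)

```text
clock: 20.75
position: [481.5, 256.3, 79.3]
ee_rot: [0.157, 0.987, 0.008, 0.029]
contact_force: [-0.2, 0.5, 0.7]
gripper_width: 72.9
```

```bash
python3 -c "
from h import *
go(484.8,256.6,16.6,161.5)
im=arm.get_image('wrist');cv2.imwrite('pics/w12.png',cv2.convertScaleAbs(im[:,:,::-1],alpha=1.6,beta=10))"
```

```text
t 20.75 pos [481.5 256.3  79.3] yaw 161.84 tilt [ 0.0597  0.0062 -0.9982] F [-0.23  0.48  0.68] T [-0.04  0.09  0.05] w 72.9 j [ 0.81  0.39 -0.45  0.06 -0.69 -2.74]
tool shift mm [ 0.4 -0.3 62.8] roll 0.34
```

View pics/w12.png

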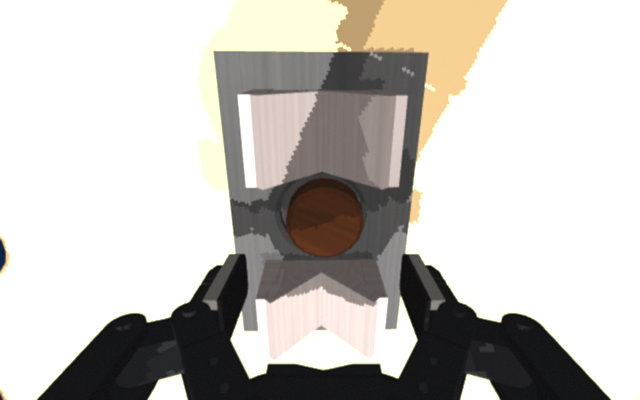

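The disc sits in the pocket at (325,218), inside the rim. I rise briskly, which also reduces the tilt, and check again.

Emit:
arm_command(
  commands=[0, 0, -0.03, 0, 0, 0, -0.03, 0, 0, 0, -0.03, 0, 0, 0, -0.03, 0, 0, 0, -0.02, 0],
)

```text
clock: 21.3
position: [471.9, 254.6, 227.9]
ee_rot: [0.157, 0.987, 0.009, 0.03]
contact_force: [0.1, 0.7, 0.8]
gripper_width: 72.2
```

```bash
python3 -c "
from h import *
go(484.8,256.6,16.6,161.5)
im,KT=look('disc_center',0,33,'w13')
cv2.imwrite('pics/w13c.png',cv2.convertScaleAbs(cv2.resize(im[60:260,220:440,::-1],(660,600),interpolation=cv2.INTER_CUBIC),alpha=2,beta=10))
r=arm.place_of('wrist','jig_pocket')[:1]
for q in r: print((KT[1][:3,:3]@np.array(q['centre'])+KT[1][:3,3]).round(1))
"
```

```text
t 21.3 pos [471.9 254.6 227.9] yaw 161.85 tilt [ 0.0618  0.0087 -0.9981] F [0.08 0.69 0.77] T [ 0.02  0.08 -0.  ] w 72.2 j [ 0.82  0.21 -0.27  0.05 -1.04 -2.73]
tool shift mm [2.000e-01 1.000e-01 2.117e+02] roll 0.35
t 21.3 pos [471.9 254.6 227.9] yaw 161.85 tilt [ 0.0618  0.0087 -0.9981] F [0.08 0.69 0.77] T [ 0.02  0.08 -0.  ] w 72.2 j [ 0.82  0.21 -0.27  0.05 -1.04 -2.73]
tool shift mm [0. 0. 0.] roll None
P disc_center 0.88 [ 562.5 -110.2   13.7] [[ 77. 303.]]
P disc_center 0.74 [483.1 259.9  23.4] [[326. 164.]]
R 0.95 [69. 30. 82.] ellipse at z 33 [557.8 -86.5] [49.7 71.1]
R 0.8 [33. 16.  8.] ellipse at z 33 [483.6 258. ] [49.  53.2]
```

View pics/w13c.png

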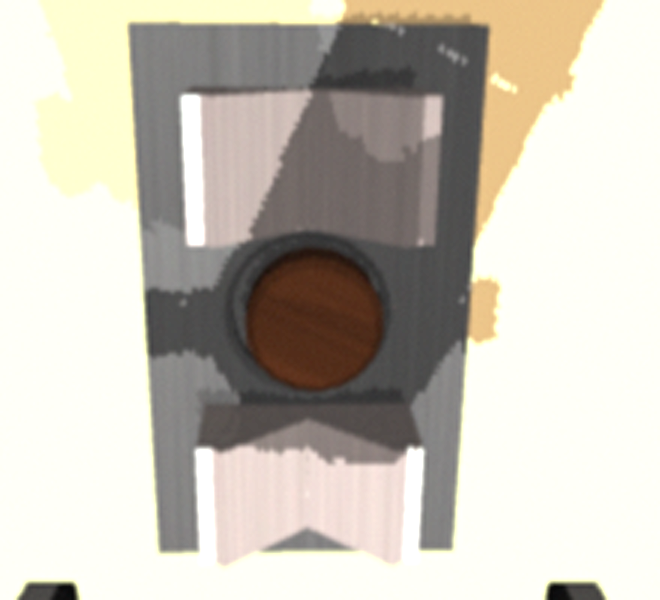

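The disc lies flush in the pocket. It measures (483.4,258), z 23.4, against the pocket's (482.3,257.3). Next is the tube.

```bash
python3 -c "
from h import *
go(525,-240,230,168.4)"
```

```text
t 21.5 pos [471.3 254.3 225.3] yaw 161.83 tilt [ 0.0594  0.0074 -0.9982] F [-0.09 -0.47  0.13] T [0.01 0.13 0.01] w 72.5 j [ 0.82  0.21 -0.28  0.04 -1.04 -2.73]
tool shift mm [-205.2 -452.9   -5.2] roll -6.57
```

Emit:
arm_command(
  commands=[-0.0185, -0.041, 0, 0, -0.0185, -0.041, 0, 0, -0.0185, -0.041, 0, 0, -0.0185, -0.041, 0, 0, -0.0185, -0.041, 0, 0],
  jaw=1,
)

```text
clock: 22.0
position: [493.1, 27.3, 218.7]
ee_rot: [0.152, 0.988, 0.005, 0.024]
contact_force: [2.6, 1.4, -0.2]
gripper_width: 85.2
```

```bash
python3 -c "
from h import *
go(525,-240,230,168.4)"
```

```text
t 22.0 pos [493.1  27.3 218.7] yaw 162.45 tilt [ 0.0487  0.0034 -0.9988] F [ 2.55  1.39 -0.2 ] T [ 0.01 -0.03  0.05] w 85.2 j [ 0.39  0.15 -0.36  0.02 -1.01 -2.28]
tool shift mm [-111.4 -245.   -10.6] roll -5.95
```

Tilt is decreasing.

Emit:
arm_command(
  commands=[-0.0185, -0.041, 0, -2, -0.0185, -0.041, 0, -2, -0.0185, -0.041, 0, -2, -0.0185, -0.041, 0, 0, -0.0185, -0.041, 0, 0],
)

```text
clock: 22.5
position: [529.1, -203.0, 213.0]
ee_rot: [0.098, 0.995, 0.004, 0.017]
contact_force: [0.7, 1.0, -0.5]
gripper_width: 85.3
```

Emit:
arm_command(
  commands=[0, 0, 0, 0, 0, 0, 0, 0, 0, 0, 0, 0, 0, 0, 0, 0, 0, 0, 0, 0],
)

```text
clock: 23.0
position: [526.4, -205.7, 206.9]
ee_rot: [0.101, 0.995, 0.004, 0.012]
contact_force: [-1.1, -0.4, -0.0]
gripper_width: 85.4
```

```bash
python3 -c "
from h import *
go(525,-240,230,168.4)
im,KT=look('tube_center',0,40,'w14')"
```

```text
t 23.0 pos [ 526.4 -205.7  206.9] yaw 168.38 tilt [ 0.024   0.0059 -0.9997] F [-1.15 -0.41 -0.02] T [-0.04  0.07  0.04] w 85.4 j [-0.09  0.29 -0.19 -0.01 -1.07 -1.68]
tool shift mm [ -6.  -33.6 -23.3] roll -0.02
t 23.0 pos [ 526.4 -205.7  206.9] yaw 168.38 tilt [ 0.024   0.0059 -0.9997] F [-1.15 -0.41 -0.02] T [-0.04  0.07  0.04] w 85.4 j [-0.09  0.29 -0.19 -0.01 -1.07 -1.68]
tool shift mm [0. 0. 0.] roll None
P tube_center 0.76 [ 512.2 -240.3   40.1] [[284. 164.]]
R 0.64 [115. 102. 102.] ellipse at z 40 [ 513.3 -240.1] [ 43.1 286.8]
```

View pics/w14.png

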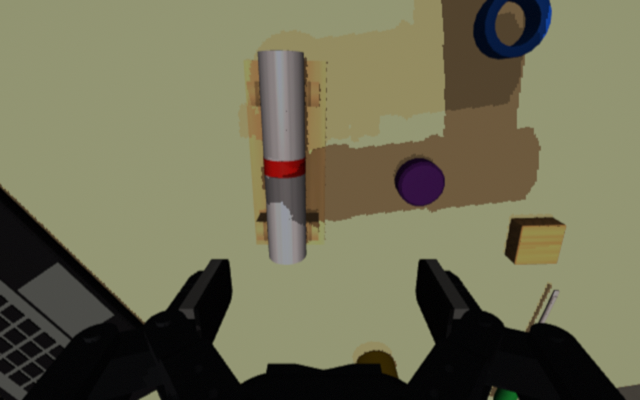

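```bash
python3 -c "
from h import *
KT=info('wrist');s=arm.read_state();p=s['position'];M=R.from_quat(s['ee_rot']).as_matrix()
im=cv2.imread('pics/w14.png')
hsv=cv2.cvtColor(im,cv2.COLOR_BGR2HSV); m=((hsv[...,0]<8)|(hsv[...,0]>172))&(hsv[...,1]>150)&(hsv[...,2]>50)
m[:, :220]=0;m[:,350:]=0; ys,xs=np.nonzero(m);print(len(xs),xs.min(),xs.max(),ys.min(),ys.max(),xs.mean(),ys.mean())
print('band@60',pix2w('wrist',(xs.mean(),ys.mean()),60,KT).round(1),'@40',pix2w('wrist',(xs.mean(),ys.mean()),40,KT).round(1))
cv2.imwrite('pics/w14c.png',cv2.convertScaleAbs(cv2.resize(im[40:280,220:350],(325,600),interpolation=cv2.INTER_CUBIC),alpha=1.5))
"
```

```text
626 264 304 158 177 283.1325878594249 168.43290734824282
band@60 [[ 511.9 -238.8   60. ]] @40 [[ 516.6 -242.2   40. ]]
```

View pics/w14c.png

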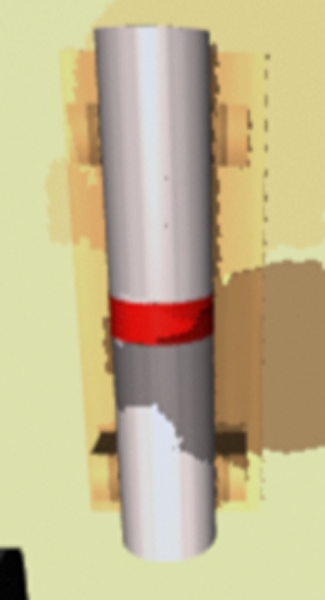

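```bash
python3 -c "
from h import *
KT=info('wrist')
w=pix2w('wrist',[(281.2,52),(284.6,168),(287.8,258)],40,KT);print(w.round(1))
d=w[0]-w[2];print(np.degrees(np.arctan2(d[1],d[0])))
w=pix2w('wrist',[(284.6,168.3)],58,KT);print(w.round(1))
go(512,-240,120,167.8)"
```

```text
[[ 414.5 -218.3   40. ]
 [ 516.5 -240.7   40. ]
 [ 615.4 -261.8   40. ]]
167.79027867752689
[[ 512.5 -237.8   58. ]]
t 23.15 pos [ 526.7 -206.   207.3] yaw 168.37 tilt [ 0.0249  0.0057 -0.9997] F [-0.17 -0.26 -0.02] T [0.   0.03 0.  ] w 85.4 j [-0.09  0.29 -0.19 -0.01 -1.07 -1.68]
tool shift mm [  9.5 -37.2  86.7] roll 0.57
```

The band centre is at (284,168), giving a tube centre of (512,-239.7) and an axis at 168°. I descend over it.

Emit:
arm_command(
  commands=[0.002, -0.008, 0.012, 0.2, 0.002, -0.008, 0.014, 0, 0.002, -0.008, 0.014, 0, 0.002, -0.008, 0.014, 0, 0.001, -0.003, 0.014, 0],
)

```text
clock: 23.65
position: [512.6, -238.8, 136.7]
ee_rot: [0.102, 0.995, 0.004, 0.015]
contact_force: [0.4, 0.3, -0.6]
gripper_width: 85.3
```

```bash
python3 -c "
from h import *
go(512,-239.7,75,168)"
```

```text
t 23.65 pos [ 512.6 -238.8  136.7] yaw 168.32 tilt [ 0.0305  0.0053 -0.9995] F [ 0.38  0.25 -0.56] T [0.01 0.06 0.02] w 85.3 j [-0.15  0.36 -0.29 -0.01 -0.9  -1.61]
tool shift mm [ 2.2 -1.7 61.6] roll 0.32
```

Emit:
arm_command(
  commands=[0.0005, 0, 0.01, 0.3, 0.0005, 0, 0.01, 0, 0.0005, 0, 0.01, 0, 0.0005, 0, 0.01, 0, 0, 0, 0.01, 0],
)

```text
clock: 24.15
position: [510.7, -238.3, 81.6]
ee_rot: [0.105, 0.994, 0.004, 0.014]
contact_force: [0.9, 0.2, 0.5]
gripper_width: 85.6
```

```bash
python3 -c "
from h import *
go(512,-239.7,16,168)
im,KT=look('tube_center',0,40,'w15')"
```

```text
t 24.15 pos [ 510.7 -238.3   81.6] yaw 167.95 tilt [ 0.0285  0.0058 -0.9996] F [0.89 0.24 0.54] T [-0.02  0.05  0.03] w 85.6 j [-0.15  0.42 -0.35 -0.01 -0.77 -1.62]
tool shift mm [ 0.1 -1.8 65.6] roll -0.05
t 24.15 pos [ 510.7 -238.3   81.6] yaw 167.95 tilt [ 0.0285  0.0058 -0.9996] F [0.89 0.24 0.54] T [-0.02  0.05  0.03] w 85.6 j [-0.15  0.42 -0.35 -0.01 -0.77 -1.62]
tool shift mm [0. 0. 0.] roll None
P tube_center 0.69 [ 511.  -238.1   41.5] [[322. 226.]]
R 0.89 [110. 101. 100.] ellipse at z 40 [ 513.9 -239.9] [ 43.5 294.2]
```

View pics/w15.png

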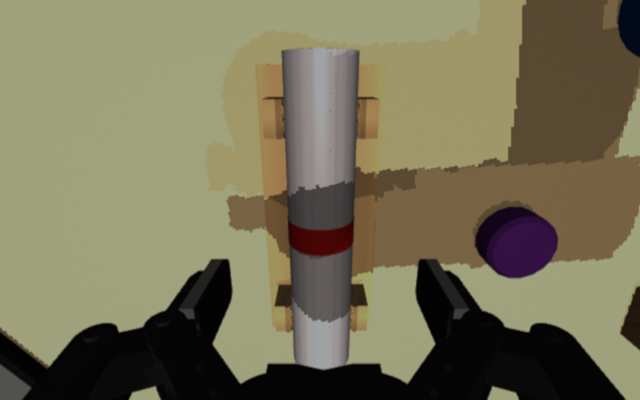

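Emit:
arm_command(
  commands=[0, -0.0004, 0.01, 0, 0, -0.0004, 0.01, 0, 0, 0, 0.01, 0, 0, 0, 0.01, 0, 0, 0, 0.006, 0],
)

```text
clock: 24.8
position: [513.2, -239.1, 33.8]
ee_rot: [0.105, 0.994, 0.004, 0.015]
contact_force: [0.7, -0.0, 0.6]
gripper_width: 85.4
```

```bash
python3 -c "
from h import *
go(512,-239.7,16,168)
"
```

```text
t 24.8 pos [ 513.2 -239.1   33.8] yaw 167.98 tilt [ 0.0315  0.0049 -0.9995] F [ 0.71 -0.01  0.62] T [-0.    0.12 -0.01] w 85.4 j [-0.16  0.49 -0.39 -0.02 -0.66 -1.61]
tool shift mm [ 1.6 -1.  17.7] roll -0.02
```

Emit:
arm_command(
  commands=[0.001, -0.0005, 0.006, 0, 0.0005, 0, 0.006, 0, 0, 0, 0.004, 0, 0, 0, 0.001, 0, 0, 0, 0, 0],
)

```text
clock: 25.3
position: [511.6, -239.2, 13.8]
ee_rot: [0.105, 0.994, 0.004, 0.014]
contact_force: [0.2, -0.4, -0.8]
gripper_width: 85.3
```

Emit:
arm_command(
  commands=[0, 0, 0, 0, 0, 0, 0, 0, 0, 0, 0, 0, 0, 0, 0, 0, 0, 0, 0, 0],
  jaw=0,
)

```text
clock: 25.8
position: [512.2, -239.8, 15.1]
ee_rot: [0.104, 0.994, 0.004, 0.015]
contact_force: [1.0, 0.3, -2.6]
gripper_width: 38.7
```

Emit:
arm_command(
  commands=[0, 0, 0, 0, 0, 0, 0, 0, 0, 0, 0, 0, 0, 0, 0, 0, 0, 0, 0, 0],
)

```text
clock: 26.3
position: [512.2, -239.8, 15.1]
ee_rot: [0.104, 0.994, 0.004, 0.016]
contact_force: [0.7, -0.7, -0.9]
gripper_width: 38.5
```

```bash
python3 -c "
from h import *
go(512,-239.7,16,168)
im,KT=look('tube_center',0,40,'w16')"
```

```text
t 26.3 pos [ 512.2 -239.8   15.1] yaw 167.99 tilt [ 0.0317  0.0044 -0.9995] F [ 0.7  -0.71 -0.88] T [-0.22  0.13 -0.01] w 38.5 j [-0.16  0.52 -0.4  -0.02 -0.62 -1.61]
tool shift mm [ 0.2  0.  -0.9] roll -0.01
t 26.3 pos [ 512.2 -239.8   15.1] yaw 167.99 tilt [ 0.0317  0.0044 -0.9995] F [ 0.7  -0.71 -0.88] T [-0.22  0.13 -0.01] w 38.5 j [-0.16  0.52 -0.4  -0.02 -0.62 -1.61]
tool shift mm [0. 0. 0.] roll None
P tube_center 0.63 [ 512.6 -240.1   39. ] [[322. 290.]]
R 0.56 [116. 106. 105.] ellipse at z 40 [ 480.8 -232.7] [ 45.4 187.2]
```

View pics/w16.png

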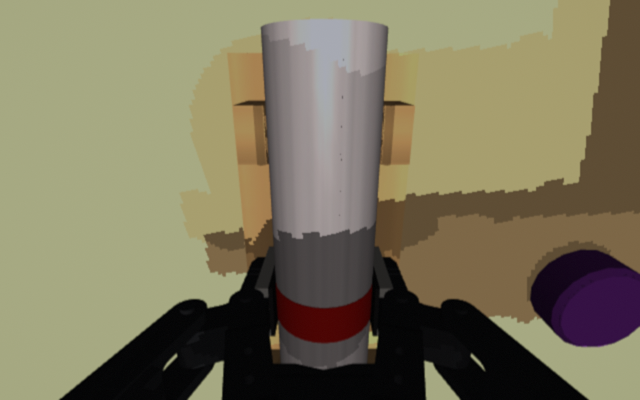

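The tube is gripped (38.5 mm), with the band at (322,318) between the pads. I lift it.

```bash
python3 -c "
from h import *
KT=info('wrist');s=arm.read_state();p=s['position'];M=R.from_quat(s['ee_rot']).as_matrix()
im=cv2.imread('pics/w16.png').astype(int);c=im[:,322];print([(v,c[v].tolist()) for v in range(295,345,3)])
for v in (305,341,323):
  w=pix2w('wrist',(322,v),60,KT)[0];print(v,w.round(1),(M.T@(w-p)).round(1))
"
```

```text
[(295, [70, 70, 74]), (298, [70, 69, 73]), (301, [70, 70, 74]), (304, [69, 69, 73]), (307, [56, 56, 68]), (310, [3, 4, 76]), (313, [4, 5, 76]), (316, [4, 6, 76]), (319, [3, 5, 76]), (322, [5, 7, 76]), (325, [3, 4, 75]), (328, [4, 5, 76]), (331, [2, 3, 75]), (334, [3, 5, 76]), (337, [6, 7, 77]), (340, [4, 6, 76]), (343, [47, 48, 75])]
305 [ 503.7 -238.5   60. ] [  7.3  -0.1 -45.1]
341 [ 520. -242.   60.] [ -9.4  -0.1 -44.6]
323 [ 511.7 -240.2   60. ] [ -0.9  -0.1 -44.9]
```

Emit:
arm_command(
  commands=[0, 0, -0.008, 0, 0, 0, -0.012, 0, 0, 0, -0.012, 0, 0, 0, -0.012, 0, 0, 0, -0.012, 0],
)

```text
clock: 26.95
position: [508.7, -239.1, 73.6]
ee_rot: [0.105, 0.994, 0.005, 0.013]
contact_force: [0.2, -0.6, -1.4]
gripper_width: 38.6
```

Emit:
arm_command(
  commands=[0, 0, -0.012, 0, 0, 0, -0.012, 0, 0, 0, -0.012, 0, 0, 0, -0.012, 0, 0, 0, -0.012, 0],
)

```text
clock: 27.45
position: [506.9, -239.4, 140.4]
ee_rot: [0.105, 0.994, 0.005, 0.014]
contact_force: [0.3, -0.2, -2.2]
gripper_width: 38.6
```

```bash
python3 -c "
from h import *
go(484,256.7,140,161.5)
"
```

```text
t 27.45 pos [ 506.9 -239.4  140.4] yaw 167.94 tilt [ 0.0297  0.006  -0.9995] F [ 0.29 -0.22 -2.24] T [-0.    0.   -0.01] w 38.6 j [-0.16  0.35 -0.29 -0.01 -0.9  -1.61]
tool shift mm [126.  480.4   2.7] roll 6.44
```

Emit:
arm_command(
  commands=[0.005, 0.02, 0, 0, 0.007, 0.028, 0, 0, 0.007, 0.028, 0, 0, 0.007, 0.028, 0, 0, 0.007, 0.028, 0, 0],
)

```text
clock: 27.95
position: [503.8, -102.8, 146.4]
ee_rot: [0.108, 0.994, 0.004, 0.018]
contact_force: [1.5, 0.7, -1.8]
gripper_width: 39.0
```

Emit:
arm_command(
  commands=[0.007, 0.028, 0, 0, 0.007, 0.028, 0, 0, 0.007, 0.028, 0, 0, 0.007, 0.028, 0, 0, 0.007, 0.028, 0, 0],
)

```text
clock: 28.45
position: [498.8, 47.3, 150.3]
ee_rot: [0.109, 0.994, 0.004, 0.019]
contact_force: [1.4, 0.9, -1.9]
gripper_width: 38.6
```

```bash
python3 -c "
from h import *
go(484,256.7,140,161.5)
"
```

```text
t 28.45 pos [498.8  47.3 150.3] yaw 167.52 tilt [ 0.038   0.0046 -0.9993] F [ 1.43  0.92 -1.88] T [-0.01  0.08 -0.05] w 38.6 j [ 0.43  0.24 -0.44  0.02 -0.86 -2.22]
tool shift mm [ 60.1 201.1  10.7] roll 6.02
```

Emit:
arm_command(
  commands=[0.008, 0.028, 0, 1.5, 0.008, 0.028, 0.001, 1.5, 0.008, 0.028, 0.002, 1.5, 0.01, 0.026, 0.002, 1.5, 0.01, 0.024, 0.002, 0],
)

```text
clock: 28.95
position: [491.6, 194.8, 147.3]
ee_rot: [0.162, 0.987, 0.006, 0.019]
contact_force: [0.5, -0.1, -1.9]
gripper_width: 38.6
```

```bash
python3 -c "
from h import *
go(484,256.7,130,161.5)
"
```

```text
t 28.95 pos [491.6 194.8 147.3] yaw 161.29 tilt [ 0.0402  0.0059 -0.9992] F [ 0.51 -0.14 -1.94] T [-0.05  0.04  0.01] w 38.6 j [ 0.7   0.28 -0.39  0.03 -0.87 -2.61]
tool shift mm [27.7 55.9 17.4] roll -0.21
```

Emit:
arm_command(
  commands=[0.007, 0.014, 0.002, 0, 0.007, 0.014, 0.002, -0.2, 0.006, 0.012, 0.003, 0, 0.003, 0.006, 0.003, 0, 0, 0, 0, 0],
)

```text
clock: 29.45
position: [483.9, 250.4, 137.4]
ee_rot: [0.159, 0.987, 0.006, 0.019]
contact_force: [0.2, -1.0, -2.3]
gripper_width: 38.9
```

Emit:
arm_command(
  commands=[0, 0, 0, 0, 0, 0, 0, 0, 0, 0, 0, 0, 0, 0, 0, 0, 0, 0, 0, 0],
)

```text
clock: 29.95
position: [484.1, 247.9, 137.4]
ee_rot: [0.161, 0.987, 0.005, 0.019]
contact_force: [0.5, 0.6, -1.4]
gripper_width: 38.6
```

```bash
python3 -c "
from h import *
go(482.1,257.8,90,161.5)
im=arm.get_image('wrist');cv2.imwrite('pics/w17.png',cv2.convertScaleAbs(im[:,:,::-1],alpha=1.6,beta=10))
"
```

```text
t 29.95 pos [484.1 247.9 137.4] yaw 161.48 tilt [ 0.0391  0.0047 -0.9992] F [ 0.5   0.63 -1.42] T [-0.06  0.08 -0.04] w 38.6 j [ 0.79  0.32 -0.36  0.03 -0.86 -2.7 ]
tool shift mm [ 6.7  7.9 47.4] roll -0.02
```

View pics/w17.png

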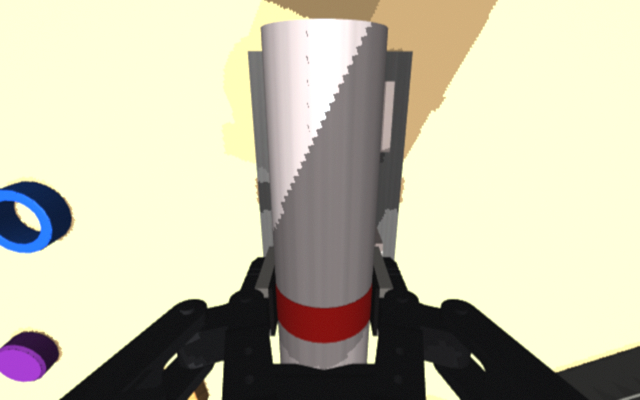

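Emit:
arm_command(
  commands=[0.002, 0.002, 0.008, 0, 0.001, 0.002, 0.01, 0, 0.001, 0.002, 0.01, 0, 0.001, 0.001, 0.01, 0, 0.001, 0.0, 0.01, 0],
)

```text
clock: 30.5
position: [482.9, 257.9, 86.3]
ee_rot: [0.161, 0.987, 0.006, 0.02]
contact_force: [0.2, 0.6, -2.6]
gripper_width: 38.8
```

```bash
python3 -c "
from h import *
go(482.1,257.8,60,161.5)
im=arm.get_image('wrist');cv2.imwrite('pics/w18.png',cv2.convertScaleAbs(im[:,:,::-1],alpha=1.6,beta=10))
im=arm.get_image('top');cv2.imwrite('pics/t18.png',cv2.convertScaleAbs(cv2.resize(im[140:340,60:320,::-1],(780,600),interpolation=cv2.INTER_CUBIC),alpha=1.8,beta=10))
"
```

```text
t 30.5 pos [482.9 257.9  86.3] yaw 161.48 tilt [ 0.0406  0.0061 -0.9992] F [ 0.16  0.61 -2.61] T [ 0.    0.1  -0.03] w 38.8 j [ 0.8   0.39 -0.41  0.04 -0.73 -2.72]
tool shift mm [ 1.7 -0.8 26.2] roll -0.02
```

View pics/w18.png

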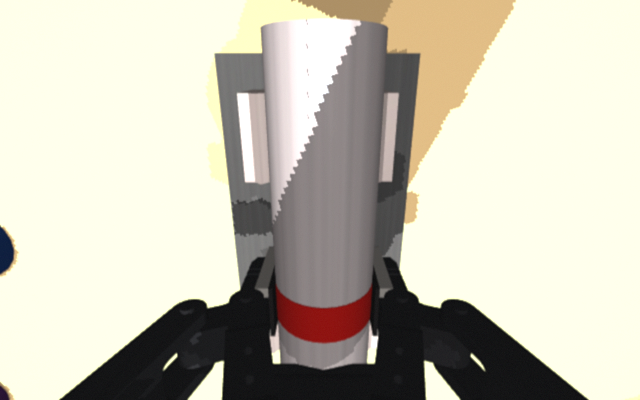

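View pics/t18.png

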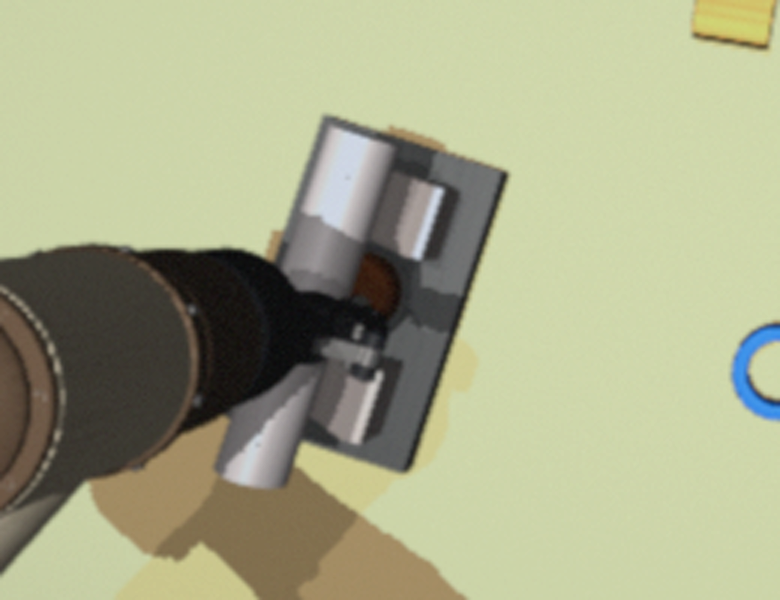

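```bash
python3 -c "
from h import *
im=cv2.imread('pics/w18.png')[40:260,200:430];cv2.imwrite('pics/w18c.png',cv2.resize(im,(627,600),interpolation=cv2.INTER_CUBIC))
"
```

```text
(no output)
```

View pics/w18c.png

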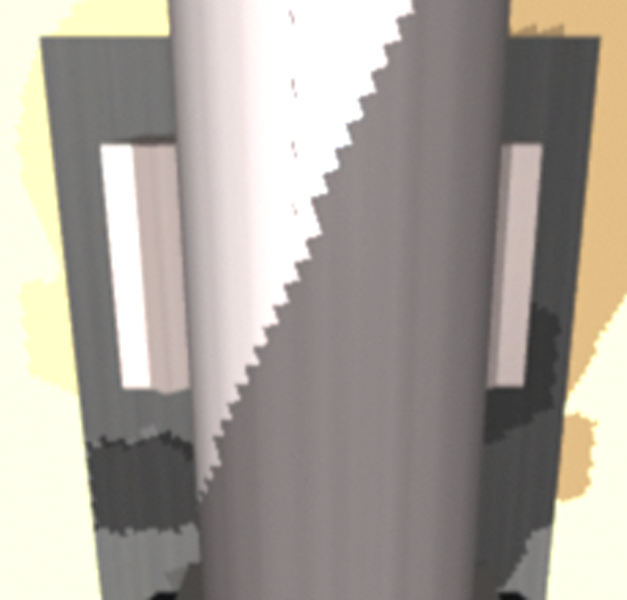

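```bash
python3 -c "
from h import *
KT=info('wrist');s=arm.read_state();p=s['position'];M=R.from_quat(s['ee_rot']).as_matrix()
f=lambda a:np.array(a)/2.727+[200,40]
J=np.array([482.3,257.3]);a=np.radians(161.5);jx=np.array([np.cos(a),np.sin(a)]);jy=np.array([-jx[1],jx[0]])
def rep(n,A,z):
  w=pix2w('wrist',f(A),z,KT); m=w.mean(0); t=M.T@(m-p); d=m[:2]-J; print(n,w.round(1).tolist(),'width',np.linalg.norm(w[0]-w[1]).round(1),'tool',t.round(1),'jig xy',(d@jx).round(1),(d@jy).round(1))
rep('blk near',[[123,387],[524,387]],66)
rep('blk far',[[101,144],[542,144]],66)
rep('plate far',[[42,37],[599,37]],20)
ax=p+M@np.array([0,0,-25])
rep('tube mid',[[189,290],[493,290]],ax[2]);rep('tube far',[[172,20],[508,20]],ax[2])
print('tool axis at z66,20 jig y', [((p+M[:,2]*((z-p[2])/M[2,2]))[:2]-J)@jy for z in (66,20)], 'tcp jig',(p[:2]-J)@jx,(p[:2]-J)@jy,'tubeaxis',(ax[:2]-J)@jy)
"
```

```text
blk near [[435.9, 230.3, 66.0], [460.5, 302.5, 66.0]] width 76.4 tool [35.5 -1.9 18. ] jig xy 35.2 2.2
blk far [[394.2, 244.2, 66.0], [418.5, 316.5, 66.0]] width 76.2 tool [79.6 -2.  16.5] jig xy 79.4 2.3
plate far [[368.9, 230.1, 20.0], [406.7, 343.0, 20.0]] width 119.1 tool [100.7  -2.7  61.7] jig xy 98.9 2.3
tube mid [[416.0, 258.4, 110.2], [429.0, 296.6, 110.2]] width 40.3 tool [ 61.9   1.1 -27.1] jig xy 63.1 -0.2
tube far [[385.2, 268.6, 110.2], [397.9, 306.8, 110.2]] width 40.2 tool [ 94.5   1.  -28.2] jig xy 95.7 -0.0
tool axis at z66,20 jig y [np.float64(0.308864006699439), np.float64(-0.3915566999123359)] tcp jig 0.34630449109175815 0.6014803749841119 tubeaxis 0.9818734470733312
```

Here the block edges give a groove about 2.4 mm to tool -y of the tube. I correct by that while lowering, then measure again closer.

Emit:
arm_command(
  commands=[0.0005, -0.0012, 0.007, 0, 0.0005, -0.0008, 0.007, 0, 0.0005, -0.0005, 0.007, 0, 0, 0, 0.004, 0, 0, 0, 0.001, 0],
)

```text
clock: 31.1
position: [481.0, 255.1, 57.3]
ee_rot: [0.161, 0.987, 0.005, 0.019]
contact_force: [0.4, 0.4, -1.4]
gripper_width: 38.6
```

```bash
python3 -c "
from h import *
go(481.5,255.3,40,161.5)
im=arm.get_image('wrist');cv2.imwrite('pics/w19.png',cv2.convertScaleAbs(im[:,:,::-1],alpha=1.6,beta=10))
im=cv2.imread('pics/w19.png')[40:260,200:430];cv2.imwrite('pics/w19c.png',cv2.resize(im,(627,600),interpolation=cv2.INTER_CUBIC))
"
```

```text
t 31.1 pos [481.  255.1  57.3] yaw 161.47 tilt [ 0.0386  0.0041 -0.9992] F [ 0.43  0.39 -1.44] T [-0.04  0.12 -0.01] w 38.6 j [ 0.8   0.43 -0.45  0.04 -0.67 -2.72]
tool shift mm [ 0.2  0.  17.3] roll -0.03
```

View pics/w19c.png

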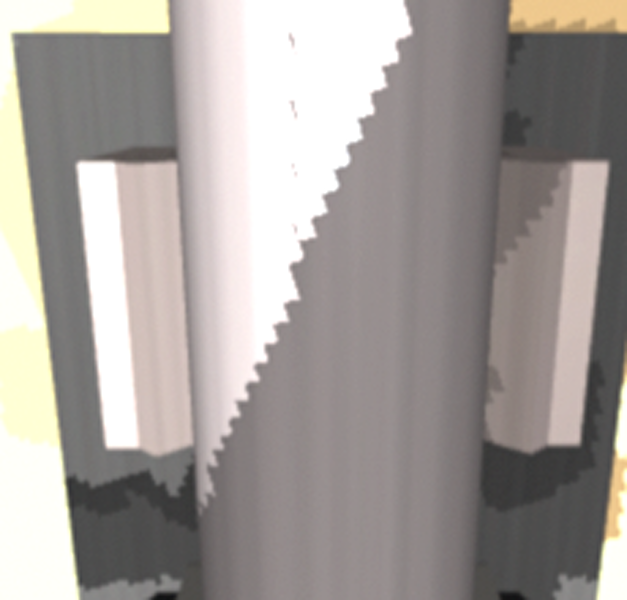

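```bash
python3 -c "
from h import *
KT=info('wrist');s=arm.read_state();p=s['position'];M=R.from_quat(s['ee_rot']).as_matrix()
f=lambda a:np.array(a)/2.727+[200,40]
def rep(n,A,z):
  w=pix2w('wrist',f(A),z,KT); m=w.mean(0); t=M.T@(m-p); print(n,'width',np.linalg.norm(w[0]-w[1]).round(1),'tool',t.round(1))
rep('blk near',[[106,446],[582,445]],66)
rep('blk far',[[78,161],[610,161]],66)
rep('plate',[[14,34],[640,34]],20)
ax=p+M@np.array([0,0,-25])
rep('tube mid',[[189,290],[493,290]],ax[2]);rep('tube far',[[172,20],[508,20]],ax[2])
"
```

```text
blk near width 76.8 tool [33.7  1.8 -9.8]
blk far width 76.5 tool [ 77.7   1.8 -11.4]
plate width 115.6 tool [98.7 -1.  33.9]
tube mid width 40.3 tool [ 61.9   1.2 -27.2]
tube far width 40.2 tool [ 94.4   1.  -28.3]
```

Block centre is at +1.8 and the tube at +1.1 in tool y, so I move +0.6 and lower onto the V.

Emit:
arm_command(
  commands=[0, 0.0005, 0.005, 0, 0, 0.0003, 0.005, 0, 0, 0, 0.003, 0, 0, 0, 0.001, 0, 0, 0, 0, 0],
)

```text
clock: 31.65
position: [482.4, 256.5, 42.8]
ee_rot: [0.161, 0.987, 0.006, 0.019]
contact_force: [-0.4, -0.2, -1.8]
gripper_width: 38.4
```

```bash
python3 -c "
from h import *
go(481.5,255.7,40,161.5)"
```

```text
t 31.65 pos [482.4 256.5  42.8] yaw 161.48 tilt [ 0.0399  0.0051 -0.9992] F [-0.41 -0.16 -1.81] T [-0.05  0.09  0.01] w 38.4 j [ 0.8   0.45 -0.46  0.04 -0.63 -2.73]
tool shift mm [ 0.7 -1.1  2.7] roll -0.02
```

Emit:
arm_command(
  commands=[0, -0.0012, 0.001, 0, 0, 0, 0.002, 0, 0, 0, 0.002, 0, 0, 0, 0.001, 0, 0, 0, 0, 0],
)

```text
clock: 32.15
position: [482.9, 256.0, 39.5]
ee_rot: [0.16, 0.987, 0.006, 0.02]
contact_force: [-0.9, 0.4, -1.3]
gripper_width: 38.7
```

```bash
python3 -c "
from h import *
go(481.5,255.7,40,161.5)"
```

```text
t 32.15 pos [482.9 256.   39.5] yaw 161.57 tilt [ 0.0422  0.0063 -0.9991] F [-0.92  0.44 -1.28] T [-0.    0.19 -0.01] w 38.7 j [ 0.8   0.46 -0.46  0.04 -0.62 -2.73]
tool shift mm [ 1.2 -0.7 -0.6] roll 0.07
```

Emit:
arm_command(
  commands=[0, 0, 0.0015, 0, 0, 0, 0.0015, 0, 0, 0, 0.0015, 0, 0, 0, 0.0015, 0, 0, 0, 0.0015, 0],
)

```text
clock: 32.65
position: [483.1, 256.0, 39.0]
ee_rot: [0.16, 0.987, 0.006, 0.021]
contact_force: [-4.0, -0.8, 11.9]
gripper_width: 38.9
```

```bash
python3 -c "
from h import *
go(481.5,255.7,40,161.5)
im=arm.get_image('wrist');cv2.imwrite('pics/w20.png',cv2.convertScaleAbs(im[:,:,::-1],alpha=1.6,beta=10))"
```

```text
t 32.65 pos [483.1 256.   39. ] yaw 161.61 tilt [ 0.0439  0.0057 -0.999 ] F [-3.96 -0.82 11.9 ] T [-0.31  1.43 -0.06] w 38.9 j [ 0.8   0.46 -0.47  0.05 -0.62 -2.73]
tool shift mm [ 1.4 -0.8 -1. ] roll 0.11
```

View pics/w20.png

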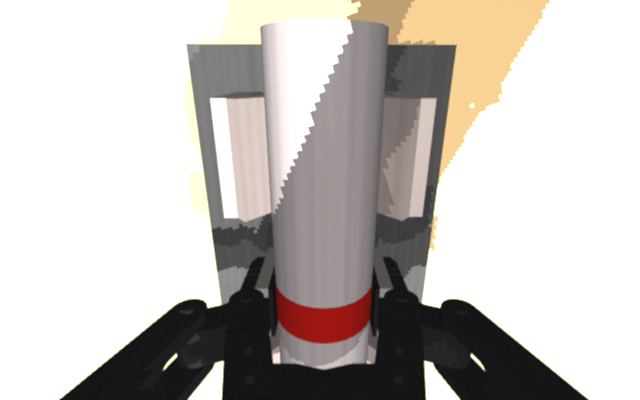

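The tube has met the V at the right height (39 + 25 = 64 mm) with the force building up. I open the jaws so it seats itself freely.

Emit:
arm_command(
  commands=[0, 0, 0, 0, 0, 0, 0, 0, 0, 0, 0, 0, 0, 0, 0, 0, 0, 0, 0, 0],
  jaw=1,
)

```text
clock: 33.2
position: [484.2, 256.9, 39.4]
ee_rot: [0.159, 0.987, 0.008, 0.022]
contact_force: [0.0, 0.4, 0.1]
gripper_width: 85.2
```

Emit:
arm_command(
  commands=[0, 0, -0.008, 0, 0, 0, -0.012, 0, 0, 0, -0.012, 0, 0, 0, -0.012, 0, 0, 0, -0.012, 0],
)

```text
clock: 33.7
position: [481.0, 255.9, 98.5]
ee_rot: [0.159, 0.987, 0.006, 0.022]
contact_force: [0.2, -0.2, -0.4]
gripper_width: 85.0
```

Emit:
arm_command(
  commands=[0, 0, -0.008, 0, 0, 0, -0.006, 0, 0, 0, 0, 0, 0, 0, 0, 0, 0, 0, 0, 0],
  jaw=0,
)

```text
clock: 34.2
position: [481.1, 256.6, 117.0]
ee_rot: [0.159, 0.987, 0.009, 0.023]
contact_force: [0.0, -0.6, -0.5]
gripper_width: 11.9
```

```bash
python3 -c "
from h import *
go(481.5,255.7,40,161.5)
im,KT=look('tube_center',0,64,'w21')
cv2.imwrite('pics/w21b.png',cv2.convertScaleAbs(im[:,:,::-1],alpha=1.6,beta=10))"
```

```text
t 34.2 pos [481.1 256.6 117. ] yaw 161.63 tilt [ 0.0489  0.01   -0.9988] F [ 0.05 -0.63 -0.52] T [-0.03  0.08 -0.05] w 11.9 j [ 0.8   0.34 -0.39  0.04 -0.79 -2.72]
tool shift mm [ 2.7 -2.7 76.9] roll 0.13
t 34.2 pos [481.1 256.6 117. ] yaw 161.63 tilt [ 0.0489  0.01   -0.9988] F [ 0.05 -0.63 -0.52] T [-0.03  0.08 -0.05] w 11.9 j [ 0.8   0.34 -0.39  0.04 -0.79 -2.72]
tool shift mm [0. 0. 0.] roll None
P tube_center 0.67 [484.7 256.5  63.9] [[322. 221.]]
R 0.88 [101.  90.  90.] ellipse at z 64 [462.5 263.1] [ 41.4 274.8]
```

View pics/w21b.png

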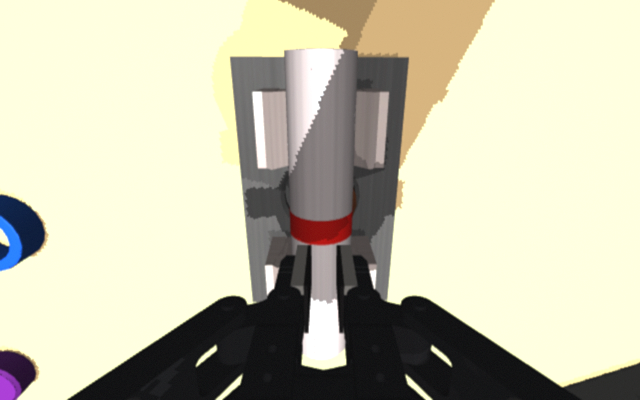

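The tube lies level and symmetric in the V, with its band at (321,228). The shut fingers will press on its top.

```bash
python3 -c "
from h import *
KT=info('wrist');s=arm.read_state();p=s['position'];M=R.from_quat(s['ee_rot']).as_matrix()
for uv,z in (((321.5,227),82),((290,227),64),((353,227),64),((286,60),64),((356,60),64),((253.5,91),66),((388.5,91),66),((260,167),66),((384,167),66)):
  w=pix2w('wrist',uv,z,KT)[0];print(uv,w.round(1),(M.T@(w-p)).round(1))
go(482.5,256,90,161.5)
"
```

```text
(321.5, 227) [480.1 257.   82. ] [ 2.6 -0.7 34.7]
(290, 227) [481.9 234.8  64. ] [ -5.4 -21.6  52.5]
(353, 227) [495.6 274.3  64. ] [-5.9 20.1 53.6]
(286, 60) [385.9 268.4  64. ] [ 96.3 -20.   48.2]
(356, 60) [397.9 304.9  64. ] [96.3 18.5 49.1]
(253.5, 91) [395.2 245.6  66. ] [ 80.2 -38.6  46.4]
(388.5, 91) [419.2 317.5  66. ] [80.1 37.2 48.3]
(260, 167) [437.1 232.3  66. ] [ 36.2 -38.1  48.3]
(384, 167) [461.5 304.   66. ] [35.7 37.6 50.2]
t 34.35 pos [481.1 256.5 116.8] yaw 161.64 tilt [ 0.0485  0.0096 -0.9988] F [-0.63 -0.81  0.27] T [-0.03  0.1   0.02] w -0.1 j [ 0.8   0.34 -0.39  0.04 -0.79 -2.72]
tool shift mm [-0.4 -0.7 26.8] roll 0.14
```

Emit:
arm_command(
  commands=[0.001, -0.0005, 0.006, 0, 0.001, 0, 0.006, 0, 0, 0, 0.006, 0, 0, 0, 0.004, 0, 0, 0, 0.002, 0],
)

```text
clock: 34.85
position: [479.5, 256.4, 89.2]
ee_rot: [0.159, 0.987, 0.007, 0.022]
contact_force: [-0.0, 0.6, 0.3]
gripper_width: 0.3
```

```bash
python3 -c "
from h import *
go(481,256.2,84,161.5)
im=arm.get_image('wrist');cv2.imwrite('pics/w22.png',cv2.convertScaleAbs(im[:,:,::-1],alpha=1.6,beta=10))"
```

```text
t 34.85 pos [479.5 256.4  89.2] yaw 161.63 tilt [ 0.0463  0.0075 -0.9989] F [-0.04  0.58  0.32] T [-0.05  0.13 -0.04] w 0.3 j [ 0.81  0.38 -0.43  0.04 -0.73 -2.73]
tool shift mm [-1.3  0.1  5.2] roll 0.13
```

View pics/w22.png

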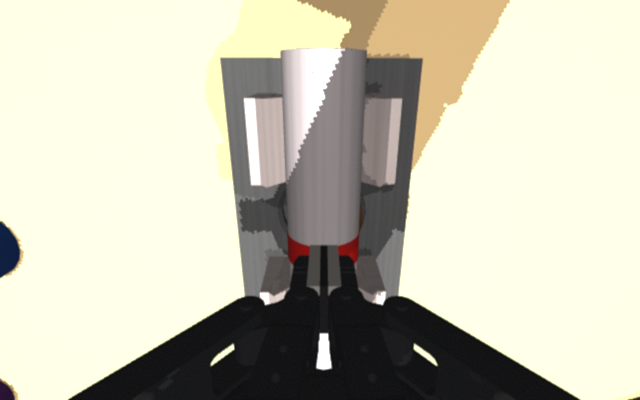

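Emit:
arm_command(
  commands=[0, 0, 0.0025, 0, 0, 0, 0.0015, 0, 0, 0, 0.0015, 0, 0, 0, 0.0012, 0, 0, 0, 0.0012, 0],
)

```text
clock: 35.4
position: [480.0, 256.6, 84.1]
ee_rot: [0.159, 0.987, 0.007, 0.023]
contact_force: [-3.7, -0.2, 6.5]
gripper_width: -0.1
```

```bash
python3 -c "
from h import *
go()"
```

```text
t 35.4 pos [480.  256.6  84.1] yaw 161.71 tilt [ 0.047   0.0069 -0.9989] F [-3.73 -0.25  6.53] T [-0.24  0.98  0.  ] w -0.1 j [ 0.81  0.39 -0.43  0.04 -0.72 -2.73]
tool shift mm [0. 0. 0.] roll None
```

Emit:
arm_command(
  commands=[0.0004, -0.0002, 0.0018, 0, 0.0005, -0.0002, 0.0018, 0, 0.0005, -0.0002, 0.0018, 0, 0.0005, -0.0002, 0.0018, 0, 0.0005, -0.0002, 0.0018, 0],
)

```text
clock: 35.9
position: [479.9, 256.7, 84.0]
ee_rot: [0.157, 0.987, 0.008, 0.026]
contact_force: [-4.1, -2.3, 9.3]
gripper_width: -0.0
```

```bash
python3 -c "
from h import *
go()"
```

```text
t 35.9 pos [479.9 256.7  84. ] yaw 161.91 tilt [ 0.0544  0.0082 -0.9985] F [-4.11 -2.29  9.31] T [-0.53  0.84 -0.01] w -0.0 j [ 0.81  0.38 -0.44  0.05 -0.71 -2.73]
tool shift mm [0. 0. 0.] roll None
```

```bash
python3 -c "
from h import *
for i in range(4):
  im=arm.get_image('wrist'); s=arm.read_state(); print(s['clock'],s['position'].round(2),s['contact_force'].round(2))
cv2.imwrite('pics/w23.png',cv2.convertScaleAbs(im[:,:,::-1],alpha=1.6,beta=10))
im=arm.get_image('scene');cv2.imwrite('pics/s23.png',cv2.convertScaleAbs(cv2.resize(im[60:220,240:480,::-1],(800,533),interpolation=cv2.INTER_CUBIC),alpha=1.6,beta=10))
"
```

```text
35.95 [479.95 256.69  84.08] [-2.15 -1.82  9.01]
36.0 [479.96 256.66  84.06] [-2.34 -1.68  9.26]
36.05 [479.97 256.68  84.05] [-2.06 -2.05  9.09]
36.1 [479.97 256.68  84.07] [-2.87 -1.51  9.74]
```

View pics/s23.png

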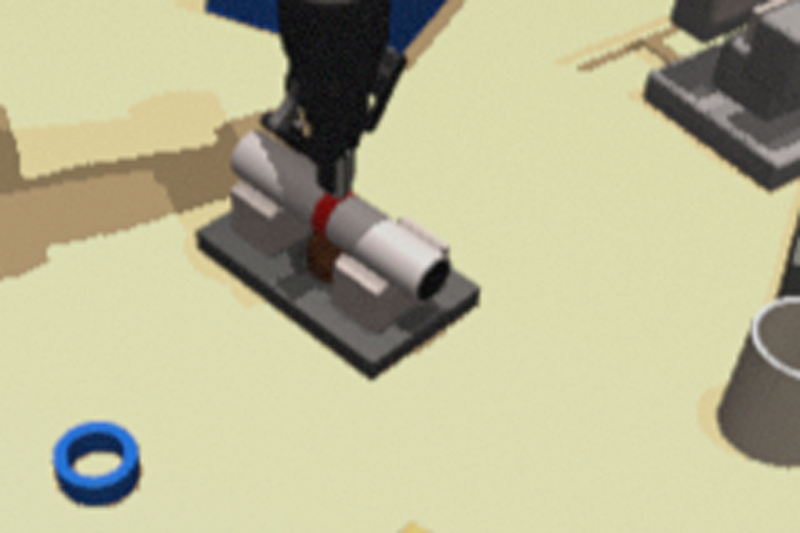

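View pics/w23.png

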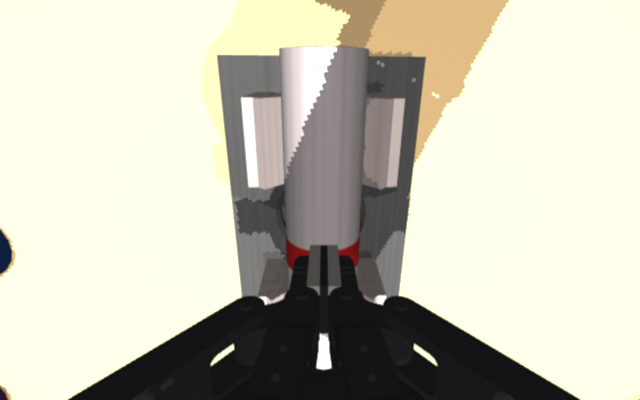

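```bash
python3 -c "
from h import *
KT=info('wrist')
J=np.array([481.8,256]);a=np.radians(161.5);jx=np.array([np.cos(a),np.sin(a)])
for uv,z in (((323,47.5),84),((323,47.5),80),((320,57),20),((323,98),66),((320,187),66)):
  w=pix2w('wrist',uv,z,KT)[0];print(uv,z,w.round(1),'jig x',((w[:2]-J)@jx).round(1))
for c in ('scene','wrist'):
  im=arm.get_image(c);T=info(c)[1]
  for t in ('tube_center','jig_seat','jig_pocket'):
    for r in arm.place_of(c,t)[:2]:
      p=T[:3,:3]@np.array(r['centre'])+T[:3,3];print(c,t,round(r['confidence'],2),p.round(1),((p[:2]-J)@jx).round(1))
go()
"
```

```text
(323, 47.5) 84 [387.8 287.   84. ] jig x 99.0
(323, 47.5) 80 [387.7 287.2  80. ] jig x 99.2
(320, 57) 20 [389.1 286.4  20. ] jig x 97.6
(323, 98) 66 [407.4 281.1  66. ] jig x 78.5
(320, 187) 66 [448.9 265.9  66. ] jig x 34.3
scene tube_center 0.66 [483.5 253.7  65.5] -2.3
scene jig_seat 0.58 [479.9 248.6  63. ] -0.5
scene jig_seat 0.41 [662.8  14.6  -2.7] -248.2
scene jig_pocket 0.68 [484.5 252.9  12. ] -3.6
scene jig_pocket 0.43 [482.2 254.3  26.6] -0.9
t 36.55 pos [480.  256.7  84.1] yaw 161.91 tilt [ 0.0544  0.0082 -0.9985] F [-2.93 -2.76  8.89] T [-0.5   0.84 -0.01] w 0.6 j [ 0.81  0.38 -0.44  0.05 -0.71 -2.73]
tool shift mm [0. 0. 0.] roll None
```

Everything is in place. One trim reduces the sideways load of about 3 N.

Emit:
arm_command(
  commands=[0.0003, -0.0005, 0.0018, 0, 0.0003, -0.0005, 0.0018, 0, 0.0003, -0.0005, 0.0018, 0, 0.0003, -0.0005, 0.0018, 0, 0.0003, -0.0005, 0.0019, 0],
)

```text
clock: 37.05
position: [480.0, 256.6, 84.1]
ee_rot: [0.155, 0.987, 0.011, 0.03]
contact_force: [-4.6, -1.0, 10.7]
gripper_width: -0.1
```

```bash
python3 -c "
from h import *
F=[]
for i in range(6):
  im=arm.get_image('wrist'); s=arm.read_state(); F.append(s['contact_force']); 
M=R.from_quat(s['ee_rot']).as_matrix()
print(s['clock'],s['position'].round(2),np.mean(F,0).round(2),'tool',(M.T@np.mean(F,0)).round(2)); go()
"
```

```text
37.35 [480.01 256.65  84.08] [-3.82 -0.87 10.41] tool [  2.79  -1.67 -10.63]
t 37.35 pos [480.  256.6  84.1] yaw 162.07 tilt [ 0.0622  0.0128 -0.998 ] F [-4.09 -1.07 10.59] T [-0.21  1.19  0.  ] w 0.1 j [ 0.81  0.38 -0.45  0.06 -0.69 -2.73]
tool shift mm [0. 0. 0.] roll None
```

The fingers now press down with 10.4 N and only about 2 N sideways, and the reading is steady. I hand the job in.

```bash
python3 -c "
from h import *
arm.job_done()
s=arm.read_state();print(s['clock'],s['position'].round(2),s['contact_force'].round(2))"
```

```text
the job is handed in; nothing more can be done
the job is handed in; nothing more can be done
```

I handed the job in at about 37 s, with the disc in the pocket and the tube in the V-blocks under the fingers; no verdict is reported.

**Disc:** I put the dark-wood disc, not the purple look-alike, into the pocket and released it. My last measurement put it at about (483.4, 258), z 23, with the pocket at about (482, 257). It looked flush in the wrist picture.

**Tube:** I laid it in the V with its axis at 64 mm (fingertips on its top at 84 mm). Its band is about 2 mm from midway between the blocks. I opened the jaws so it could seat itself, then pressed on its top with the shut fingers rather than keeping it gripped.

**Final hold:** The last readings were steady: about 10.4 N down, with roughly 1.7–2 N sideways. By calculation that is about 7 N on one side of the V and 10 N on the other.

**Bystanders:** I never touched the offcut or the tape.

**Checks that disagreed:**
- **Groove position:** Wrist and scene camera estimates of where the jig lies across the groove differed by 1–4 mm. Letting the tube seat itself settled this.
- **Tool tilt:** The tool drifted to about 0.06 rad of tilt. That leaves a small lengthwise drag of about 3 N on the tube, but no movement showed.

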